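Put the test weights away and tare the praline scale

ROBOT

A 6-joint arm with a two-finger parallel gripper is mounted at the origin on the work surface. World frame = base frame: x ahead of the robot, y to its left, z up, the work surface at z = 0. Lengths are in m, angles in rad, forces in N, time in s.
With the tool pointing down it reaches from about 0.325 to 0.775 m from the base axis. Payload 5.5 kg.
Tool frame: the origin (TCP) lies midway between the tips of the shut fingers; the grasp point (between the pads) lies r.pinch_z behind it (r.pinch_z is the distance from the TCP to the grasp point, in m); z points along the fingers, y is the line along which they close (so a half turn about z gives the same grasp; the last joint's range is limited). The gripper opens to 88 mm and grips with 3 to 60 N. Pads are 20 mm wide; open, the fingers measure 115 mm over their backs; the gripper's body (75 mm by 178 mm) begins 61 mm behind the grasp point.
Start: joints at [1.112, 0.091, 1.231, -0, 1.82, -0.057], TCP at [0.235, 0.552, 0.223] pointing down, gripper open.
Joint ranges: [-2.87, 2.87], [-0.86, 2.18], [0.17, 2.46], [-1.51, 4.65], [0.06, 2.69], [-2.65, 2.65]. Speed limits (rad/s): [2.57, 2.57, 3.01, 3.14, 3.14, 3.14].

INTERFACE

Orientations are given as a unit quaternion [w, x, y, z].
In Python, from plant import r, eyes, job gives the robot as it stands.
- The arm moves only by the tool servo_tool, never from a script. Its argument "increments" is a list of rows, each an object of numbers: "x", "y", "z": the shift along the tool's x, y, z in m; "roll": the turn about the tool's z in rad. In form: [{"x": .., "y": .., "z": .., "roll": ..}, ...]. A call has 1 to 8 rows; each row is the pose to reach, as a shift and turn from the pose commanded when the call began, along the tool's axes at that moment; what a row does not reach only later rows make up. A row lasts 1/12 s, in which the tool goes at most 41.7 mm and 7.16 degrees, less where a joint would pass 70% of its speed; a pose out of reach is approached as far as the arm can. A call with a gripper value outside its range is refused whole. "gripper" is the opening, from -1 (shut) to 1 (fully open), so that 0 is half open, set as the call begins (left out, the last holds). The fingers move at their own pace and stop on an object; the grip force is fixed at half the most. Time passes only in rows, so rows that repeat a pose let the fingers close. It gives the time, the measured TCP pose, the force, the opening and the grip force at its end, in the units of the state.
- r.sense(): the state, without advancing time (a new reading comes with each control period).
- eyes.camera(name): name is "side" or "top" or "wrist"; returns a dict with "img" (384x512x3 uint8, red, green, blue), "fov_y" (degrees; the focal length in pixels is half the picture's height over the tangent of half this angle, whatever the lens; pixels are square), "cx", "cy" (the principal point, pixels), "pose" (4x4, takes a point from camera to world coordinates). Camera axes: x right, y up, looking along -z (the intrinsics and any distortion apply to the point x, -y, -z); pixel columns grow to the right and rows downward; lengths in m; the calibration is good to about 2 mm. A picture is of the moment at which its call begins. There is no depth.
- job.sign_off(): hands the job in; it is judged then, once.
The state is a dict: "t": time; "q": joint angles; "joint_velocities": joint speeds; "joint_torque": joint torques, N m; "eef_pos": TCP position; "eef_rot": TCP orientation; "ft_force": force on the tool from outside, world axes, zero at the start; "wrist_torque": the same for the moment, N m; "opening": finger opening in m; "grip_force": force on a finger pad.
Only numpy, scipy, OpenCV 4.12 (cv2) and the standard library are available. Lean on these libraries where they do the work, as an engineer would, in place of code of your own. Each camera call takes 0.05 s, during which the arm holds its last target. There are 200 camera calls.

TASK

The shop's scale has just been checked; get it ready for weighing pralines. Without knocking any over, put every brass weight that stands on the pan into the hole of the wooden block that fits its diameter, right down to the bottom; then set the empty weighing dish in the middle of the pan, lengthwise along it, and last of all turn the tare knob, which turns the dial face, until the pointer reads zero. Leave the mug, the gift box and the tin where they are.

Things in the scene. Friction and masses are not known exactly. Their poses are not given: they have to be found in the camera images.
- pan_centre (a point): Centre of the top face of the scale's pan: a flat rectangular steel plate 170 x 230 mm, 6 mm thick, no rim. Axes: x along its 170 mm side (away from the robot), y along its 230 mm side, z up. The pan is sprung: empty, its top is 75 mm above the counter; it sinks 6.5 mm per kg on it.
- scale: Counter scale, fixed: white housing 190 mm (x, pointing away from the robot) by 370 mm (y), 50 mm high; origin at the centre of its underside. The pan's centre is at its (0, 60) mm, the dial's and knob's axis at its (0, -115) mm; the dial's fixed rim is 124 mm across, its top 53 mm high.
- knob_grip (a point): Grip point of the tare knob, on its vertical axis at the dial's centre, 80 mm above the counter. The knob is a black bar 44 mm long (point x axis), 13 mm thick, reaching from 64 to 90 mm above the counter, on a 42 mm disc whose top is at 65 mm. The white dial face, 116 mm across and 54 mm high, turns with it. The pan's edge is 60 mm from the axis.
- tare_knob (a joint): Angle of the tare knob and its dial face, rad, positive clockwise seen from above; range -3.1 to 3.1. It stays where it is left (friction about 0.03 N m). At 0 the zero mark points along the scale's +x.
- pointer_tip (a point): Point on the thin red pointer, 44 mm from the knob's axis. The pointer lies over the dial face, 58 mm above the counter, and reaches 48 mm from the axis. Only the load moves it: from the scale's +x with the pan empty, clockwise from above by 3.14 rad per kg on the pan. The knob does not turn it.
- zero_mark (a point): The zero of the dial: its one long, broad black stroke, 41 to 57 mm from the knob's axis; this point is on it, 44 mm from the axis, in line with the knob's bar, along point knob_grip's +x. It is on the dial face and turns with the knob. The pointer reads zero when it lies over this stroke.
- block: Wooden weight block lying on the counter, fixed, 60 x 250 x 32 mm; origin at the centre of its underside, x across it, y along its row of five round blind holes. The holes lie on its middle line 46 mm apart, at y = -92, -46, 0, 46, 92 mm, for weights of 16, 22, 27, 32 and 36 mm, rising in that order; each is 2 mm wider than its weight and 24 mm deep (floor 8 mm above the counter), with a 1.5 mm chamfer.
- dish: Empty weighing dish: open rectangular aluminium tray 56 x 150 x 36 mm high, walls 3 mm, 0.14 to 0.28 kg; origin at the centre of its underside, x across its 56 mm width, y along its 150 mm length. It stands on the counter; it can be gripped across its width from above.
- mug: Orange mug, 76 mm across and 85 mm high, a bystander; origin at the centre of its underside.
- giftbox: White gift box with an orange band, 80 x 130 x 40 mm, a bystander; origin at the centre of its underside.
- tin: Round black tin with an orange band and a pale lid, 60 mm across and 75 mm high, a bystander; origin at the centre of its underside.
- weight16: Plain brass cylinder weight, 16 mm in diameter, 60 mm high, 100 g, standing upright on the scale's pan if it is there at all (may be absent); origin at the centre of its underside, z along its axis.
- block_hole0 (a point): Centre of the mouth, level with the block's top 32 mm above the counter, of the hole for the 16 mm weight (hole 18 mm wide, 24 mm deep).
- weight22: Plain brass cylinder weight, 22 mm in diameter, 60 mm high, 200 g, standing upright on the scale's pan if it is there at all (may be absent); origin at the centre of its underside, z along its axis.
- block_hole1 (a point): Centre of the mouth, level with the block's top 32 mm above the counter, of the hole for the 22 mm weight (hole 24 mm wide, 24 mm deep).
- weight27: Plain brass cylinder weight, 27 mm in diameter, 60 mm high, 300 g, standing upright on the scale's pan if it is there at all (may be absent); origin at the centre of its underside, z along its axis.
- block_hole2 (a point): Centre of the mouth, level with the block's top 32 mm above the counter, of the hole for the 27 mm weight (hole 29 mm wide, 24 mm deep).
- weight32: Plain brass cylinder weight, 32 mm in diameter, 60 mm high, 400 g, standing upright on the scale's pan if it is there at all (may be absent); origin at the centre of its underside, z along its axis.
- block_hole3 (a point): Centre of the mouth, level with the block's top 32 mm above the counter, of the hole for the 32 mm weight (hole 34 mm wide, 24 mm deep).
- weight36: Plain brass cylinder weight, 36 mm in diameter, 60 mm high, 500 g, standing upright on the scale's pan if it is there at all (may be absent); origin at the centre of its underside, z along its axis.
- block_hole4 (a point): Centre of the mouth, level with the block's top 32 mm above the counter, of the hole for the 36 mm weight (hole 38 mm wide, 24 mm deep).

How it is judged:
On the way, in this order (a step that is already met when the one before it is completed fails the run):
1. every weight that is present is down in the hole that fits it (horizontal distance between weight16 and block_hole0 below 0.005 m and z of weight16 in the frame of block_hole0 below -0.019 m and angle between each of weight16, weight22, weight27, weight32, weight36's own z axis and vertical below 0.15 rad and horizontal distance between weight22 and block_hole1 below 0.005 m and z of weight22 in the frame of block_hole1 below -0.019 m and horizontal distance between weight27 and block_hole2 below 0.005 m and z of weight27 in the frame of block_hole2 below -0.019 m and horizontal distance between weight32 and block_hole3 below 0.005 m and z of weight32 in the frame of block_hole3 below -0.019 m and horizontal distance between weight36 and block_hole4 below 0.005 m and z of weight36 in the frame of block_hole4 below -0.019 m), for 0.2 s.
2. the dish stands flat in the middle of the pan, lengthwise along it, let go (horizontal distance between dish and pan_centre below 0.03 m and z of dish in the frame of pan_centre between -0.006 and 0.006 m and angle between dish's own z axis and vertical below 0.12 rad and angle between the y axis of dish and the y axis of pan_centre, either way round below 0.35 rad and contact force between dish and the fingers below 0.1 N), for 0.2 s.
3. the pointer reads zero with the dish on the pan (all of step 2 and horizontal distance between pointer_tip and zero_mark below 0.0045 m), for 0.2 s.
At the end, for the whole second after the job is handed in: Each weight present is in its own hole (axis within 5 mm, 19 mm deep or more, upright within 0.15 rad); dish flat on the pan, at rest, let go, centre within 30 mm of the pan's, lengthwise within 0.35 rad; pointer point (44 mm radius) within 4.5 mm of the zero mark (all of step 1 and all of step 3 and linear speed of dish below 0.02 m/s); the robot touches nothing.
It fails at once if a weight is knocked over (angle between any of weight16, weight22, weight27, weight32, weight36's own z axis and vertical above 0.8 rad).
It fails at once if the mug, gift box or tin is moved by more than 30 mm (distance of any of mug, giftbox, tin from where it was at the start of the episode above 0.03 m).
Of weight16, weight22, weight27, weight32, weight36 only 3 to 5 are there at a start; the rules pass over those that are not, and their reading is None.
At some moment in a run one of dish may be knocked a few centimetres aside while the robot is not near it.
It also fails if it takes over 210 s, if anything falls off the work surface, if the arm or the gripper's body presses on something with over 40 N, if the wrist force passes 120 N, or if a joint passes its speed limit or range.

## Working session

There is one attempt and no reset: what is moved stays moved. The work goes in short steps, Python scripts to look and compute and a tool call to move; the robot and the scene stay as the last step left them, time stands still between calls to the robot, and variables do not carry over. Pictures are saved under pics/ and viewed, at most 14 in all, crops included, and the job is handed in when it is done.

Besides the shell and the picture viewer there is one more tool, called as a command line: name --argument value ..., lists and objects as JSON in quotes. servo_tool: Moves the arm, as the interface text tells. Its arguments: {"type":"object","properties":{"increments":{"type":"array","items":{"type":"object","properties":{"x":{"type":"number"},"y":{"type":"number"},"z":{"type":"number"},"roll":{"type":"number"}}}},"gripper":{"type":"number"}},"required":["increments"]}

```bash
ls; mkdir -p pics; cat > h.py <<'E'
import numpy as np, cv2
from plant import r, eyes, job
def cam(n,save=None):
    c=eyes.camera(n)
    if save: cv2.imwrite('pics/'+save,c['img'][:,:,::-1])
    return c
def K(c):
    h=c['img'].shape[0]; return h/2/np.tan(np.radians(c['fov_y'])/2)
def world(c,u,v,z):
    f=K(c);d=c['pose'][:3,:3]@np.array([(u-c['cx'])/f,-(v-c['cy'])/f,-1.]);o=c['pose'][:3,3]
    return o+d*(z-o[2])/d[2]
def pix(c,p):
    q=c['pose'][:3,:3].T@(np.array(p)-c['pose'][:3,3]);f=K(c)
    return np.array([c['cx']+f*q[0]/-q[2],c['cy']-f*q[1]/-q[2]])
E
python3 - <<'E'
from h import *
a=[cam(n,n+'0.png') for n in('top','side','wrist')]
for c in a: print({k:(v.round(3).tolist() if hasattr(v,'round') and k=='pose' else v) for k,v in c.items() if k!='img'})
print(r.sense(),r.pinch_z)
cv2.imwrite('pics/top0b.png',cv2.resize(a[0]['img'][:,:,::-1],(800,600),interpolation=cv2.INTER_CUBIC))
E
```

```text
pics
{'fov_y': 56.25706929893909, 'cx': 253.16336720683935, 'cy': 191.90715434697762, 'pose': [[0.019, 0.993, -0.116, 0.502], [-0.999, 0.022, 0.026, 0.006], [0.028, 0.116, 0.993, 0.975], [0.0, 0.0, 0.0, 1.0]]}
{'fov_y': 44.175662145551044, 'cx': 253.93785343220028, 'cy': 188.22203623099477, 'pose': [[0.96, 0.212, -0.183, 0.382], [-0.28, 0.737, -0.616, -0.729], [0.005, 0.642, 0.766, 0.97], [0.0, 0.0, 0.0, 1.0]]}
{'fov_y': 68.39472900243797, 'cx': 256.54787315150185, 'cy': 187.2976250974355, 'pose': [[0.391, -0.891, -0.23, 0.17], [0.921, 0.378, 0.098, 0.578], [-0.0, -0.25, 0.968, 0.384], [0.0, 0.0, 0.0, 1.0]]}
{'t': 0.15, 'q': array([ 1.11227556e+00,  9.17091363e-02,  1.23158872e+00, -1.06028149e-05,
        1.81975749e+00, -5.67068773e-02]), 'joint_velocities': array([ 0.00066536, -0.00317894, -0.00360538, -0.00017223,  0.00024036,
       -0.00086635]), 'joint_torque': array([ 8.29482742e-04, -4.47049034e+01, -4.06906843e+01,  6.99105626e-02,
        2.75464210e-02, -1.14269324e-04]), 'eef_pos': array([0.23457145, 0.55202515, 0.2217643 ]), 'eef_rot': array([-1.81357713e-04,  1.99559338e-01,  9.79885471e-01, -7.08518349e-04]), 'ft_force': array([-0.84511318, -0.85630378,  0.41449415]), 'wrist_torque': array([-0.04109865, -0.02923635, -0.02632904]), 'grip_force': 0.0, 'opening': 0.08756052977716584} 0.0187
```

View pics/top0b.png

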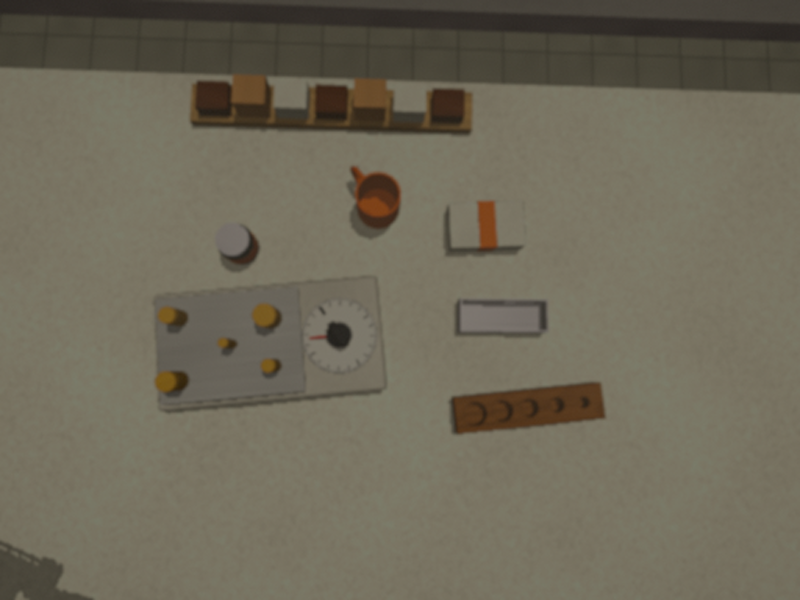

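View pics/side0.png

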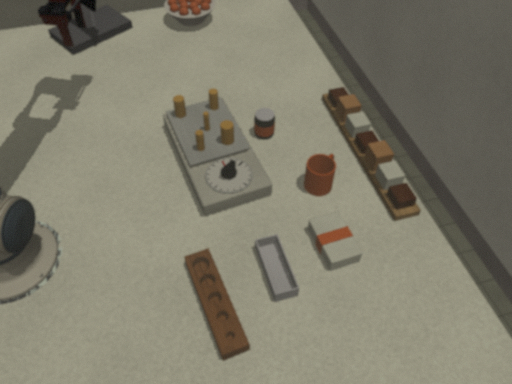

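Top view (800×600): all five weights stand on the pan at about (171,315), (264,316), (225,343), (269,366) and (170,381). The knob is at (338,335), the dish at (501,317), and the block's ends at (453,415) and (603,400), with the small hole on the right.

```bash
python3 - <<'E'
from h import *
c=cam('top')
s=512/800
hsv=cv2.cvtColor(c['img'],cv2.COLOR_RGB2HSV)
m=cv2.inRange(hsv,(12,150,90),(30,255,255)); 
n,l,st,ce=cv2.connectedComponentsWithStats(m)
for i in range(1,n):
    if st[i,4]>8:print(st[i],ce[i].round(1),world(c,*ce[i],.11).round(3))
P={'knob':(338,335,.09),'pan c1':(155,297,.065),'pan c2':(301,287,.065),'pan c3':(306,391,.065),'pan c4':(160,402,.065),
'dish a':(458,300,.036),'dish b':(545,301,.036),'dc':(545,331,.036),'dd':(458,333,.036),
'blk a':(453,397,.032),'b':(599,383,.032),'c':(604,417,.032),'d':(456,432,.032),'h4':(476,413,.032),'h3':(503,410,.032),'h2':(529,408,.032),'h1':(557,405,.032),'h0':(585,403,.032),'mug':(378,195,.085),'tin':(233,240,.075),'gift':(486,225,.04)}
for k,(u,v,z) in P.items(): print(k,world(c,u*s,v*s,z).round(3)[:2])
E
```

```text
[148  49  21  17 246] [158.6  56.5] [0.941 0.228 0.11 ]
[226  51  21  17 274] [235.9  59.2] [0.94  0.033 0.11 ]
[230 126  19  13 160] [239.2 131.9] [0.751 0.021 0.11 ]
[307 129  11  30 261] [311.4 143.3] [ 0.727 -0.159  0.11 ]
[162 195  15  14 158] [168.8 201.3] [0.576 0.185 0.11 ]
[102 197  10  10  82] [106.6 201.2] [0.573 0.333 0.11 ]
[140 217   6   5  26] [142.5 219. ] [0.532 0.246 0.11 ]
[168 230   8   8  55] [171.5 233.6] [0.499 0.175 0.11 ]
[100 238  13  13 133] [105.9 243.8] [0.472 0.328 0.11 ]
knob [0.548 0.072]
pan c1 [0.604 0.37 ]
pan c2 [0.626 0.136]
pan c3 [0.459 0.122]
pan c4 [0.438 0.351]
dish a [ 0.614 -0.124]
dish b [ 0.616 -0.272]
dc [ 0.565 -0.272]
dd [ 0.558 -0.125]
blk a [ 0.452 -0.118]
b [ 0.479 -0.363]
c [ 0.423 -0.371]
d [ 0.395 -0.123]
h4 [ 0.426 -0.156]
h3 [ 0.432 -0.201]
h2 [ 0.436 -0.245]
h1 [ 0.442 -0.292]
h0 [ 0.446 -0.339]
mug [0.778 0.014]
tin [0.699 0.248]
gift [ 0.744 -0.171]
```

servo_tool --increments '[{"x": -0.035,"y": -0.015},{"x": -0.07,"y": -0.03},{"x": -0.105,"y": -0.044},{"x": -0.14,"y": -0.059},{"x": -0.175,"y": -0.074},{"x": -0.21,"y": -0.089},{"x": -0.245,"y": -0.104},{"x": -0.28,"y": -0.119}]'

```text
schema error: expected keys x, y, z, roll
```

servo_tool --increments '[{"x": -0.035,"y": -0.015},{"x": -0.07,"y": -0.03},{"x": -0.105,"y": -0.044},{"x": -0.113,"y": -0.047},{"x": -0.113,"y": -0.047}]'

```text
schema error: expected keys x, y, z, roll
```

servo_tool --increments '[{"roll": 0.12},{"roll": 0.24},{"roll": 0.36},{"roll": 0.48},{"roll": 0.6},{"roll": 0.72},{"roll": 0.84},{"roll": 0.96}]'

```text
schema error: expected keys x, y, z, roll
```

servo_tool --increments '[{"roll": 0.11},{"roll": 0.11},{"roll": 0.11}]'

```text
schema error: expected keys x, y, z, roll
```

```bash
cat >> h.py <<'E'
from scipy.spatial.transform import Rotation as Ro
def tool():
    s=r.sense();q=s['eef_rot'];return s['eef_pos'],Ro.from_quat([*q[1:],q[0]]).as_matrix()
def delta(xy,z=None):
    "tool-frame shift to bring TCP to world xy(z)"
    p,R=tool();t=np.array([xy[0],xy[1],p[2] if z is None else z]);return (R.T@(t-p)).round(4)
E
python3 - <<'E'
from h import *
c=cam('wrist','w1.png');p,R=tool();print(p.round(4),R.round(3).tolist(),c['pose'].round(3).tolist())
hsv=cv2.cvtColor(c['img'],cv2.COLOR_RGB2HSV)
m=cv2.inRange(hsv,(12,150,60),(30,255,255))
n,l,st,ce=cv2.connectedComponentsWithStats(m)
for i in range(1,n):
    if st[i,4]>100:print(st[i],ce[i].round(1),world(c,*ce[i],.125).round(3))
E
```

```text
[0.2346 0.5521 0.2221] [[-0.92, 0.391, -0.0], [0.391, 0.92, -0.001], [0.0, -0.001, -1.0]] [[0.391, -0.891, -0.23, 0.17], [0.921, 0.378, 0.097, 0.578], [0.0, -0.25, 0.968, 0.384], [0.0, 0.0, 0.0, 1.0]]
[ 405  325  107   13 1006] [466.8 331.5] [0.471 0.699 0.125]
```

View pics/w1.png

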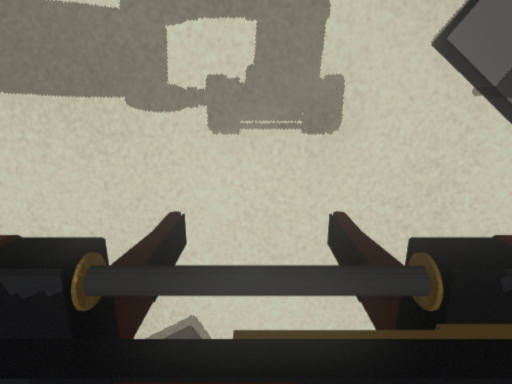

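Wrist view: the fingertips sit at about (185,215) and (330,215), and the camera looks toward tool +x, with the visible area above row 235. I'll re-send the moves with all four keys.

servo_tool --increments '[{"x": -0.035,"y": -0.02,"z": 0,"roll": 0},{"x": -0.07,"y": -0.039,"z": 0,"roll": 0},{"x": -0.105,"y": -0.059,"z": 0,"roll": 0},{"x": -0.14,"y": -0.078,"z": 0,"roll": 0},{"x": -0.175,"y": -0.098,"z": 0,"roll": 0},{"x": -0.21,"y": -0.118,"z": 0,"roll": 0},{"x": -0.245,"y": -0.137,"z": 0,"roll": 0},{"x": -0.28,"y": -0.157,"z": 0,"roll": 0}]'

```text
t: 0.92
eef_pos: [0.4317, 0.2965, 0.2227]
eef_rot: [0.0, 0.199, 0.98, 0.0]
ft_force: [0.5, 0.2, -0.8]
opening: 0.0881
grip_force: 0.0
```

servo_tool --increments '[{"x": -0.035,"y": -0.02,"z": 0,"roll": 0},{"x": -0.07,"y": -0.039,"z": 0,"roll": 0},{"x": -0.105,"y": -0.059,"z": 0,"roll": 0},{"x": -0.14,"y": -0.078,"z": 0,"roll": 0},{"x": -0.147,"y": -0.082,"z": 0,"roll": 0},{"x": -0.147,"y": -0.082,"z": 0,"roll": 0}]'

```text
t: 1.42
eef_pos: [0.5353, 0.163, 0.2219]
eef_rot: [-0.0, 0.202, 0.979, -0.0]
ft_force: [-1.4, -0.0, 0.4]
opening: 0.0879
grip_force: 0.0
```

servo_tool --increments '[{"x": 0,"y": 0,"z": 0,"roll": 0.12},{"x": 0,"y": 0,"z": 0,"roll": 0.24},{"x": 0,"y": 0,"z": 0,"roll": 0.36},{"x": 0,"y": 0,"z": 0,"roll": 0.48},{"x": 0,"y": 0,"z": 0,"roll": 0.6},{"x": 0,"y": 0,"z": 0,"roll": 0.72},{"x": 0,"y": 0,"z": 0,"roll": 0.84},{"x": 0,"y": 0,"z": 0,"roll": 0.96}]'

```text
t: 2.08
eef_pos: [0.5332, 0.1671, 0.2228]
eef_rot: [-0.0, 0.631, 0.776, 0.0]
ft_force: [0.6, 0.1, 0.9]
opening: 0.0881
grip_force: 0.0
```

servo_tool --increments '[{"x": 0,"y": 0,"z": 0,"roll": 0.11},{"x": 0,"y": 0,"z": 0,"roll": 0.11},{"x": 0,"y": 0,"z": 0,"roll": 0.11}]'

```text
t: 2.33
eef_pos: [0.5335, 0.1666, 0.2228]
eef_rot: [-0.0, 0.669, 0.743, 0.0]
ft_force: [-0.3, -0.3, -0.4]
opening: 0.0881
grip_force: 0.0
```

```bash
python3 - <<'E'
from h import *
c=cam('wrist','w2.png');p,R=tool();print(p.round(4),R.round(3).tolist(),r.sense()['q'].round(2),r.sense()['t'])
hsv=cv2.cvtColor(c['img'],cv2.COLOR_RGB2HSV)
m=cv2.inRange(hsv,(12,150,60),(30,255,255))
n,l,st,ce=cv2.connectedComponentsWithStats(m)
for i in range(1,n):
    if st[i,4]>100:print(st[i],ce[i].round(1),world(c,*ce[i],.125).round(3))
E
```

```text
[0.5336 0.1663 0.2228] [[-0.104, 0.995, 0.0], [0.995, 0.104, 0.0], [0.0, 0.0, -1.0]] [ 0.24 -0.02  1.34  0.    1.82  0.14] 2.3833
[187   0  39  21 578] [206.1   8. ] [0.475 0.313 0.125]
[309   0  32  21 509] [324.4   8.3] [0.571 0.323 0.125]
[415 324  97  15 810] [470.9 331.6] [0.782 0.029 0.125]
```

View pics/w2.png

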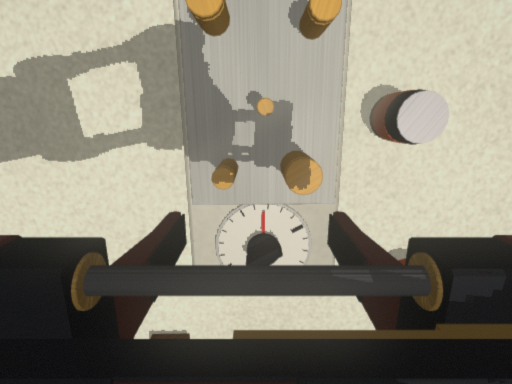

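Wrist view over the pan: C(16) is at (265,106), A(36) at about (307,177) and D(22) at about (225,178). B and E are cut off at the top edge, so I'll shift along tool +x and crop in.

servo_tool --increments '[{"x": 0.025,"y": 0,"z": 0,"roll": 0},{"x": 0.025,"y": 0,"z": 0,"roll": 0},{"x": 0.025,"y": 0,"z": 0,"roll": 0}]'

```text
t: 2.63
eef_pos: [0.5313, 0.1911, 0.2225]
eef_rot: [-0.0, 0.67, 0.743, -0.0]
ft_force: [-1.4, -0.4, 0.6]
opening: 0.0882
grip_force: 0.0
```

```bash
python3 - <<'E'
from h import *
c=cam('wrist','w3.png');p,R=tool();print(p.round(4))
np.save('w3pose.npy',c['pose'])
im=c['img'][0:240,160:380,::-1]
im=np.clip(im.astype(float)*1.6,0,255).astype(np.uint8)
cv2.imwrite('pics/w3c.png',cv2.resize(im,None,fx=2.5,fy=2.5,interpolation=cv2.INTER_CUBIC))
E
```

```text
[0.5315 0.1905 0.2226]
```

View pics/w3c.png

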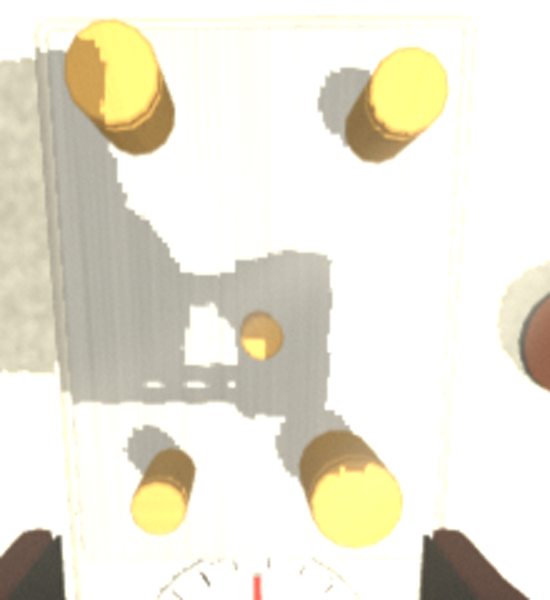

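Crop: the tops are E(112,73), B(408,89), C(261,335), D(160,507) and A(357,503). Next I'll fit the top-face discs to get positions and diameters.

```bash
python3 - <<'E'
from h import *
c=cam('wrist');p,R=tool()
T={'E':[(112,73),(66,75),(158,75),(112,22),(112,125)],'B':[(408,89),(370,91),(447,87),(412,47),(407,133)],'C':[(261,334),(240,335),(282,335),(262,312),(260,358)],'D':[(160,507),(132,507),(187,507),(160,481),(160,534)],'A':[(357,503),(313,503),(402,503),(356,462),(357,547)]}
for k,v in T.items():
    W=[world(c,160+u/2.5,q/2.5,.125)[:2] for u,q in v]
    print(k,W[0].round(4),'dx',np.linalg.norm(W[1]-W[2]).round(4),'dy',np.linalg.norm(W[3]-W[4]).round(4), 'tool',(R.T@np.r_[W[0]-p[:2],0]).round(4)[:2])
a,b=[world(c,160+u/2.5,q/2.5,.065)[:2] for u,q in((42,22),(70,400))]
print(a,b)
E
```

```text
E [0.4731 0.3211] dx 0.0306 dy 0.0309 tool [ 0.1363 -0.045 ]
B [0.5716 0.3264] dx 0.0256 dy 0.026 tool [0.1316 0.0536]
C [0.5316 0.2414] dx 0.0152 dy 0.0164 tool [0.0511 0.0052]
D [0.5001 0.1723] dx 0.0212 dy 0.0214 tool [-0.0146 -0.0331]
A [0.5753 0.1816] dx 0.0342 dy 0.0343 tool [-0.0128  0.0427]
[0.43260583 0.35151803] [0.45023925 0.19941062]
```

servo_tool --increments '[{"x": -0.0128,"y": 0.042,"z": 0,"roll": 0},{"x": -0.0128,"y": 0.0427,"z": 0,"roll": 0},{"x": -0.0128,"y": 0.0427,"z": 0.03,"roll": 0},{"x": -0.0128,"y": 0.0427,"z": 0.06,"roll": 0},{"x": -0.0128,"y": 0.0427,"z": 0.08,"roll": 0},{"x": -0.0128,"y": 0.0427,"z": 0.08,"roll": 0}]' --gripper 0.35

```text
t: 3.23
eef_pos: [0.5734, 0.1803, 0.1366]
eef_rot: [-0.002, 0.671, 0.741, -0.004]
ft_force: [-0.9, -0.6, -1.3]
opening: 0.0593
grip_force: 0.0
```

```bash
python3 - <<'E'
from h import *
c=cam('wrist','w4.png');p,R=tool();print(p.round(4))
im=c['img'][100:384,130:390,::-1]
cv2.imwrite('pics/w4c.png',cv2.resize(np.clip(im*1.5,0,255).astype(np.uint8),None,fx=2,fy=2,interpolation=cv2.INTER_CUBIC))
for w,d in(([.5753,.1816],.036),):
  print(pix(c,[*w,.125]))
for z in(.125,.1): print('tcp axis',pix(c,[p[0],p[1],z]))
E
```

```text
[0.5742 0.1806 0.1399]
[262.49754616 219.06818986]
tcp axis [260.69082027 220.3215305 ]
tcp axis [260.51101161 208.04228163]
```

View pics/w4c.png

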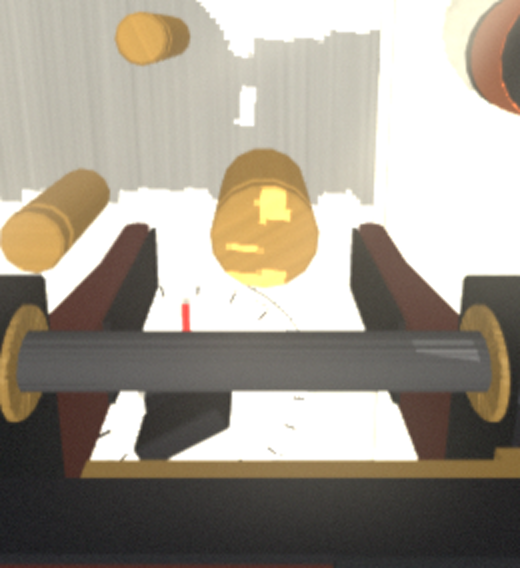

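A's top is centred at about (262,218), which matches the prediction (262.5,219), and the fingers straddle it. Descend, grip and lift.

servo_tool --increments '[{"x": 0,"y": 0,"z": 0.02,"roll": 0},{"x": 0,"y": 0,"z": 0.035,"roll": 0},{"x": 0,"y": 0,"z": 0.045,"roll": 0},{"x": 0,"y": 0,"z": 0.048,"roll": 0},{"x": 0,"y": 0,"z": 0.048,"roll": 0},{"x": 0,"y": 0,"z": 0.048,"roll": 0}]'

```text
t: 3.78
eef_pos: [0.5761, 0.1817, 0.0962]
eef_rot: [0.001, 0.671, 0.741, 0.001]
ft_force: [0.5, 0.3, -0.5]
opening: 0.0596
grip_force: 0.0
```

servo_tool --increments '[{"x": 0,"y": 0,"z": 0,"roll": 0},{"x": 0,"y": 0,"z": 0,"roll": 0},{"x": 0,"y": 0,"z": 0,"roll": 0},{"x": 0,"y": 0,"z": 0,"roll": 0},{"x": 0,"y": 0,"z": 0,"roll": 0},{"x": 0,"y": 0,"z": 0,"roll": 0}]' --gripper -1

```text
t: 4.28
eef_pos: [0.5759, 0.1817, 0.095]
eef_rot: [0.0, 0.671, 0.741, 0.0]
ft_force: [1.5, 0.6, 1.0]
opening: 0.0352
grip_force: 30.0
```

servo_tool --increments '[{"x": 0,"y": 0,"z": -0.01,"roll": 0},{"x": 0,"y": 0,"z": -0.03,"roll": 0},{"x": 0,"y": 0,"z": -0.06,"roll": 0},{"x": 0,"y": 0,"z": -0.09,"roll": 0},{"x": 0,"y": 0,"z": -0.11,"roll": 0},{"x": 0,"y": 0,"z": -0.12,"roll": 0},{"x": 0,"y": 0,"z": -0.12,"roll": 0}]'

```text
t: 4.87
eef_pos: [0.576, 0.1818, 0.2173]
eef_rot: [0.001, 0.671, 0.741, 0.001]
ft_force: [0.6, 0.4, -3.8]
opening: 0.0357
grip_force: 30.0
```

```bash
python3 - <<'E'
from h import *
p,R=tool();print(p.round(4),R.round(3).tolist());print(delta([.426,-.23]))
E
```

```text
[0.576  0.1818 0.2173] [[-0.099, 0.995, 0.003], [0.995, 0.099, 0.001], [0.001, 0.003, -1.0]]
[-0.395  -0.19   -0.0009]
```

servo_tool --increments '[{"x": -0.02,"y": -0.007,"z": 0,"roll": 0},{"x": -0.055,"y": -0.019,"z": 0,"roll": 0},{"x": -0.09,"y": -0.031,"z": 0,"roll": 0},{"x": -0.125,"y": -0.043,"z": 0,"roll": 0},{"x": -0.16,"y": -0.055,"z": 0,"roll": 0},{"x": -0.195,"y": -0.067,"z": 0,"roll": 0},{"x": -0.23,"y": -0.078,"z": 0,"roll": 0},{"x": -0.265,"y": -0.09,"z": 0,"roll": 0}]'

```text
t: 5.53
eef_pos: [0.5105, -0.0923, 0.2118]
eef_rot: [-0.002, 0.671, 0.741, -0.001]
ft_force: [1.3, -0.3, -4.7]
opening: 0.0354
grip_force: 30.0
```

servo_tool --increments '[{"x": -0.035,"y": -0.012,"z": 0,"roll": 0},{"x": -0.07,"y": -0.024,"z": 0,"roll": 0},{"x": -0.105,"y": -0.036,"z": 0,"roll": 0},{"x": -0.14,"y": -0.048,"z": 0,"roll": 0},{"x": -0.175,"y": -0.06,"z": 0,"roll": 0},{"x": -0.21,"y": -0.072,"z": 0,"roll": 0},{"x": -0.245,"y": -0.083,"z": 0,"roll": 0},{"x": -0.26,"y": -0.089,"z": 0,"roll": 0}]'

```text
t: 6.2
eef_pos: [0.4468, -0.3619, 0.211]
eef_rot: [-0.002, 0.673, 0.74, -0.001]
ft_force: [0.1, 0.3, -5.6]
opening: 0.0355
grip_force: 30.0
```

servo_tool --increments '[{"x": 0,"y": 0,"z": 0,"roll": 0},{"x": 0,"y": 0,"z": 0,"roll": 0},{"x": 0,"y": 0,"z": 0,"roll": 0}]'

```text
t: 6.45
eef_pos: [0.4491, -0.3574, 0.2128]
eef_rot: [-0.002, 0.671, 0.741, 0.0]
ft_force: [0.3, 0.4, -3.8]
opening: 0.0354
grip_force: 30.0
```

```bash
python3 - <<'E'
from h import *
c=cam('wrist','w5.png');p,R=tool();print(p.round(4),R.round(3).tolist())
im=c['img'][0:240,130:390,::-1]
cv2.imwrite('pics/w5c.png',cv2.resize(np.clip(im*1.5,0,255).astype(np.uint8),None,fx=2.5,fy=2.5,interpolation=cv2.INTER_CUBIC))
E
```

```text
[ 0.4493 -0.3572  0.2134] [[-0.1, 0.995, -0.001], [0.995, 0.1, 0.002], [0.002, -0.001, -1.0]]
```

View pics/w5c.png

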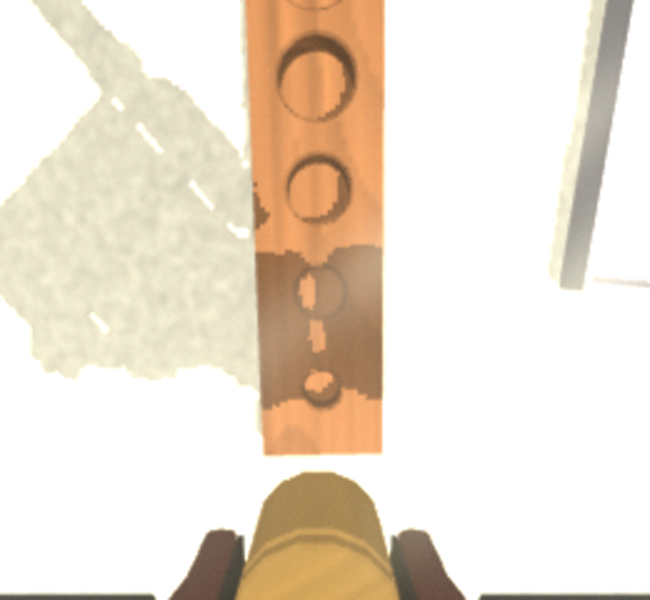

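Crop: hole mouths are h3(316.5,78), h2(318.5,189), h1(320,291) and h0(322,387); h4 is mostly cut off. I'll fit the line with 46 mm spacing.

```bash
python3 - <<'E'
from h import *
c=cam('wrist');p,R=tool();print(p.round(4))
H={3:(316.5,78),2:(318.5,189),1:(320,291),0:(322,387)}
W={k:world(c,130+u/2.5,v/2.5,.032)[:2] for k,(u,v) in H.items()}
A=np.array([W[k] for k in range(4)]);s=(np.arange(4)-2)*.046
print(A.round(4),np.linalg.norm(np.diff(A,axis=0),axis=1).round(4), 'w3',np.ptp([world(c,130+u/2.5,31,.032)[0] for u in(277,356)]))
d=A[3]-A[0];d/=np.linalg.norm(d);ce=A.mean(0)-d*s.mean()
holes=np.array([ce+d*(k-2)*.046 for k in range(5)]);np.save('holes.npy',holes)
print(holes.round(4),'yaw dir',np.degrees(np.arctan2(-d[0],d[1])))
print('to h4 tool',delta(holes[4]))
E
```

```text
[ 0.4496 -0.3572  0.2139]
[[ 0.4482 -0.337 ]
 [ 0.4426 -0.2919]
 [ 0.4373 -0.2471]
 [ 0.4318 -0.2016]] [0.0454 0.0451 0.0458] w3 0.03459255489069202
[[ 0.4482 -0.3379]
 [ 0.4427 -0.2922]
 [ 0.4372 -0.2466]
 [ 0.4317 -0.2009]
 [ 0.4262 -0.1552]] yaw dir 6.8964687192598335
to h4 tool [ 2.033e-01 -3.000e-03  2.000e-04]
```

servo_tool --increments '[{"x": 0.03,"y": 0,"z": 0,"roll": 0},{"x": 0.065,"y": -0.001,"z": 0,"roll": 0},{"x": 0.1,"y": -0.002,"z": 0,"roll": 0},{"x": 0.135,"y": -0.003,"z": 0,"roll": 0},{"x": 0.17,"y": -0.003,"z": 0,"roll": 0},{"x": 0.195,"y": -0.003,"z": 0,"roll": 0},{"x": 0.2033,"y": -0.003,"z": 0,"roll": 0},{"x": 0.2033,"y": -0.003,"z": 0.0,"roll": 0}]'

```text
t: 7.22
eef_pos: [0.4263, -0.1539, 0.2153]
eef_rot: [0.001, 0.67, 0.743, 0.001]
ft_force: [0.2, 0.5, -4.9]
opening: 0.0358
grip_force: 30.0
```

servo_tool --increments '[{"x": 0,"y": 0,"z": 0.03,"roll": 0},{"x": 0,"y": 0,"z": 0.06,"roll": 0},{"x": 0,"y": 0,"z": 0.09,"roll": 0},{"x": 0,"y": 0,"z": 0.11,"roll": 0},{"x": 0,"y": 0,"z": 0.13,"roll": 0},{"x": 0,"y": 0,"z": 0.135,"roll": 0},{"x": 0,"y": 0,"z": 0.135,"roll": 0},{"x": 0,"y": 0,"z": 0.135,"roll": 0}]'

```text
t: 7.88
eef_pos: [0.4265, -0.157, 0.0805]
eef_rot: [0.0, 0.671, 0.741, -0.0]
ft_force: [0.7, -0.2, -4.8]
opening: 0.0356
grip_force: 30.0
```

```bash
python3 - <<'E'
from h import *
c=cam('wrist','w6.png');p,R=tool();print(p.round(4))
h=np.load('holes.npy')
print(delta(h[4]))
im=c['img'][0:290,130:390,::-1]
cv2.imwrite('pics/w6c.png',cv2.resize(np.clip(im*1.3,0,255).astype(np.uint8),None,fx=2,fy=2,interpolation=cv2.INTER_CUBIC))
E
```

```text
[ 0.4269 -0.1571  0.0813]
[ 0.002  -0.0006 -0.    ]
```

View pics/w6c.png

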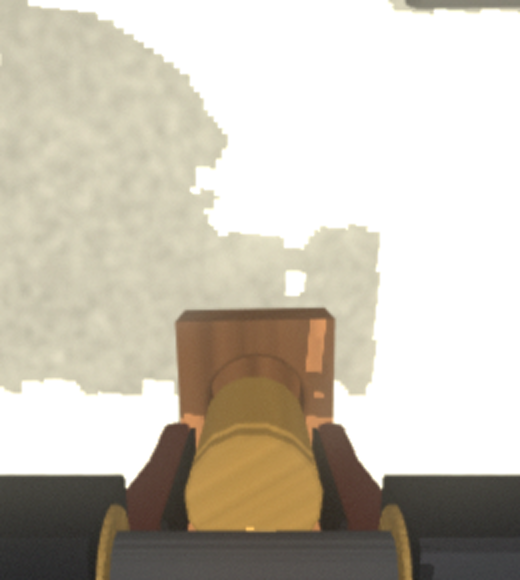

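The weight is over the hole: the mouth spans cols 211–303 and the weight is centred at about 256. Apply the 2 mm correction and lower it in.

servo_tool --increments '[{"x": 0.002,"y": 0,"z": 0.01,"roll": 0},{"x": 0.002,"y": 0,"z": 0.015,"roll": 0},{"x": 0.002,"y": 0,"z": 0.018,"roll": 0},{"x": 0.002,"y": 0,"z": 0.021,"roll": 0},{"x": 0.002,"y": 0,"z": 0.024,"roll": 0},{"x": 0.002,"y": 0,"z": 0.024,"roll": 0}]'

```text
t: 8.43
eef_pos: [0.4261, -0.1546, 0.0552]
eef_rot: [0.0, 0.671, 0.741, 0.0]
ft_force: [2.0, -0.4, -5.9]
opening: 0.0355
grip_force: 30.0
```

servo_tool --increments '[{"x": 0,"y": 0,"z": 0.004,"roll": 0},{"x": 0,"y": 0,"z": 0.008,"roll": 0},{"x": 0,"y": 0,"z": 0.012,"roll": 0},{"x": 0,"y": 0,"z": 0.016,"roll": 0},{"x": 0,"y": 0,"z": 0.016,"roll": 0},{"x": 0,"y": 0,"z": 0.016,"roll": 0}]'

```text
t: 8.93
eef_pos: [0.4261, -0.1546, 0.0392]
eef_rot: [0.0, 0.671, 0.741, 0.0]
ft_force: [3.3, -2.0, -7.9]
opening: 0.0355
grip_force: 30.0
```

servo_tool --increments '[{"x": 0,"y": 0,"z": 0,"roll": 0},{"x": 0,"y": 0,"z": 0,"roll": 0},{"x": 0,"y": 0,"z": 0,"roll": 0},{"x": 0,"y": 0,"z": 0,"roll": 0}]' --gripper 0.2

```text
t: 9.27
eef_pos: [0.4262, -0.1546, 0.0404]
eef_rot: [0.0, 0.671, 0.741, 0.0]
ft_force: [-0.1, -0.3, -0.2]
opening: 0.0523
grip_force: 0.0
```

servo_tool --increments '[{"x": 0,"y": 0,"z": -0.02,"roll": 0},{"x": 0,"y": 0,"z": -0.055,"roll": 0},{"x": 0,"y": 0,"z": -0.09,"roll": 0},{"x": 0,"y": 0,"z": -0.125,"roll": 0},{"x": 0,"y": 0,"z": -0.155,"roll": 0},{"x": 0,"y": 0,"z": -0.175,"roll": 0},{"x": 0,"y": 0,"z": -0.175,"roll": 0},{"x": 0,"y": 0,"z": -0.175,"roll": 0}]'

```text
t: 9.93
eef_pos: [0.4264, -0.1547, 0.2159]
eef_rot: [0.001, 0.671, 0.741, 0.0]
ft_force: [0.2, 0.2, -1.3]
opening: 0.0526
grip_force: 0.0
```

```bash
python3 - <<'E'
from h import *
c=cam('wrist','w7.png');p,R=tool();print(p.round(4),R.round(3).tolist())
print('E',delta([.4731,.3211]),'B',delta([.5716,.3264]),'D',delta([.5001,.1723]),'C',delta([.5316,.2414]))
E
```

```text
[ 0.4259 -0.1544  0.2141] [[-0.099, 0.995, -0.0], [0.995, 0.099, 0.0], [0.0, -0.0, -1.0]]
E [4.685e-01 9.400e-02 1.000e-04] B [0.4641 0.1926 0.    ] D [0.3178 0.1062 0.    ] C [0.3834 0.1443 0.    ]
```

servo_tool --increments '[{"x": 0.035,"y": 0.012,"z": 0,"roll": 0},{"x": 0.072,"y": 0.024,"z": 0,"roll": 0},{"x": 0.109,"y": 0.036,"z": 0,"roll": 0},{"x": 0.146,"y": 0.049,"z": 0,"roll": 0},{"x": 0.183,"y": 0.061,"z": 0,"roll": 0},{"x": 0.22,"y": 0.074,"z": 0,"roll": 0},{"x": 0.257,"y": 0.086,"z": 0,"roll": 0},{"x": 0.29,"y": 0.097,"z": 0,"roll": 0}]' --gripper 0.1

```text
t: 10.65
eef_pos: [0.4929, 0.1459, 0.212]
eef_rot: [-0.001, 0.671, 0.741, -0.001]
ft_force: [0.6, 0.9, 0.4]
opening: 0.0485
grip_force: 0.0
```

servo_tool --increments '[{"x": 0.0275,"y": 0.009,"z": 0,"roll": 0},{"x": 0.0275,"y": 0.009,"z": 0,"roll": 0},{"x": 0.0275,"y": 0.009,"z": 0.03,"roll": 0},{"x": 0.0275,"y": 0.009,"z": 0.06,"roll": 0},{"x": 0.0275,"y": 0.009,"z": 0.07,"roll": 0},{"x": 0.0275,"y": 0.009,"z": 0.07,"roll": 0},{"x": 0.0275,"y": 0.009,"z": 0.07,"roll": 0}]'

```text
t: 11.23
eef_pos: [0.4995, 0.1712, 0.1439]
eef_rot: [-0.001, 0.671, 0.741, -0.001]
ft_force: [1.3, -0.1, 1.3]
opening: 0.0481
grip_force: 0.0
```

```bash
cat >> h.py <<'E'
def brass(c,z,near,rad=.04):
    "top-face estimate: fit disc projection to brass mask near predicted point"
    hsv=cv2.cvtColor(c['img'],cv2.COLOR_RGB2HSV);m=cv2.inRange(hsv,(10,110,30),(32,255,255))
    return m
E
python3 - <<'E'
from h import *
c=cam('wrist','w8.png');p,R=tool();print(p.round(4)); print(delta([.5001,.1723]))
u=pix(c,[.5001,.1723,.1285]);print(u)
im=c['img'][80:280,130:390,::-1].copy()
im=np.clip(im*1.5,0,255).astype(np.uint8)
im=cv2.resize(im,None,fx=2,fy=2,interpolation=cv2.INTER_CUBIC)
th=np.linspace(0,6.28,60)
q=[pix(c,[.5001+.011*np.cos(a),.1723+.011*np.sin(a),.1285]) for a in th]
cv2.polylines(im,[((np.array(q)-[130,80])*2).astype(int)],True,(255,0,0),1)
cv2.imwrite('pics/w8c.png',im)
E
```

```text
[0.5002 0.1715 0.1455]
[ 0.0008 -0.      0.    ]
[260.30647159 217.25631274]
```

View pics/w8c.png

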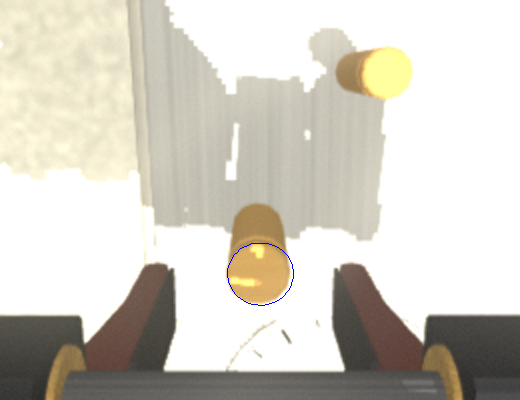

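The 22 mm top sits in the overlay at (262,272) and is centred between the fingers. Grip, lift and carry it to hole 1.

servo_tool --increments '[{"x": 0,"y": 0,"z": 0.02,"roll": 0},{"x": 0,"y": 0,"z": 0.035,"roll": 0},{"x": 0,"y": 0,"z": 0.045,"roll": 0},{"x": 0,"y": 0,"z": 0.0475,"roll": 0},{"x": 0,"y": 0,"z": 0.0475,"roll": 0},{"x": 0,"y": 0,"z": 0.0475,"roll": 0}]'

```text
t: 11.78
eef_pos: [0.5007, 0.172, 0.0985]
eef_rot: [0.0, 0.671, 0.741, 0.001]
ft_force: [-0.3, -0.9, -0.3]
opening: 0.048
grip_force: 0.0
```

servo_tool --increments '[{"x": 0,"y": 0,"z": 0,"roll": 0},{"x": 0,"y": 0,"z": 0,"roll": 0},{"x": 0,"y": 0,"z": 0,"roll": 0},{"x": 0,"y": 0,"z": 0,"roll": 0},{"x": 0,"y": 0,"z": 0,"roll": 0},{"x": 0,"y": 0,"z": 0,"roll": 0}]' --gripper -1

```text
t: 12.28
eef_pos: [0.5002, 0.172, 0.0973]
eef_rot: [0.0, 0.671, 0.741, 0.0]
ft_force: [0.5, -0.2, -0.5]
opening: 0.0214
grip_force: 30.0
```

servo_tool --increments '[{"x": 0,"y": 0,"z": -0.01,"roll": 0},{"x": 0,"y": 0,"z": -0.03,"roll": 0},{"x": 0,"y": 0,"z": -0.06,"roll": 0},{"x": 0,"y": 0,"z": -0.09,"roll": 0},{"x": 0,"y": 0,"z": -0.11,"roll": 0},{"x": 0,"y": 0,"z": -0.1175,"roll": 0},{"x": 0,"y": 0,"z": -0.1175,"roll": 0}]'

```text
t: 12.87
eef_pos: [0.5008, 0.1721, 0.2172]
eef_rot: [0.001, 0.671, 0.741, 0.002]
ft_force: [-0.3, 0.2, -3.2]
opening: 0.0219
grip_force: 30.0
```

servo_tool --increments '[{"x": -0.02,"y": -0.0045,"z": 0,"roll": 0},{"x": -0.05,"y": -0.011,"z": 0,"roll": 0},{"x": -0.085,"y": -0.019,"z": 0,"roll": 0},{"x": -0.12,"y": -0.027,"z": 0,"roll": 0},{"x": -0.155,"y": -0.035,"z": 0,"roll": 0},{"x": -0.19,"y": -0.043,"z": 0,"roll": 0},{"x": -0.225,"y": -0.051,"z": 0,"roll": 0},{"x": -0.26,"y": -0.059,"z": 0,"roll": 0}]'

```text
t: 13.53
eef_pos: [0.4657, -0.094, 0.2122]
eef_rot: [-0.002, 0.671, 0.741, -0.001]
ft_force: [0.8, -0.1, -2.3]
opening: 0.0216
grip_force: 30.0
```

servo_tool --increments '[{"x": -0.035,"y": -0.008,"z": 0,"roll": 0},{"x": -0.07,"y": -0.016,"z": 0,"roll": 0},{"x": -0.105,"y": -0.024,"z": 0,"roll": 0},{"x": -0.14,"y": -0.031,"z": 0,"roll": 0},{"x": -0.17,"y": -0.038,"z": 0,"roll": 0},{"x": -0.19,"y": -0.043,"z": 0,"roll": 0},{"x": -0.1965,"y": -0.044,"z": 0,"roll": 0},{"x": -0.1965,"y": -0.044,"z": 0,"roll": 0}]'

```text
t: 14.2
eef_pos: [0.4417, -0.2934, 0.2121]
eef_rot: [-0.002, 0.672, 0.74, -0.0]
ft_force: [-0.0, 0.3, -2.4]
opening: 0.0217
grip_force: 30.0
```

servo_tool --increments '[{"x": 0,"y": 0,"z": 0.03,"roll": 0},{"x": 0,"y": 0,"z": 0.06,"roll": 0},{"x": 0,"y": 0,"z": 0.09,"roll": 0},{"x": 0,"y": 0,"z": 0.11,"roll": 0},{"x": 0,"y": 0,"z": 0.13,"roll": 0},{"x": 0,"y": 0,"z": 0.135,"roll": 0},{"x": 0,"y": 0,"z": 0.135,"roll": 0},{"x": 0,"y": 0,"z": 0.135,"roll": 0}]'

```text
t: 14.87
eef_pos: [0.443, -0.2917, 0.0802]
eef_rot: [0.0, 0.671, 0.742, 0.0]
ft_force: [0.0, 0.4, -1.7]
opening: 0.0209
grip_force: 30.0
```

```bash
python3 - <<'E'
from h import *
c=cam('wrist','w9.png');p,R=tool();print(p.round(4)); h=np.load('holes.npy');print(delta(h[1]))
E
```

```text
[ 0.4434 -0.2923  0.0811]
[ 0.0001 -0.0007 -0.    ]
```

servo_tool --increments '[{"x": 0,"y": -0.0005,"z": 0.01,"roll": 0},{"x": 0,"y": -0.0005,"z": 0.015,"roll": 0},{"x": 0,"y": -0.0005,"z": 0.018,"roll": 0},{"x": 0,"y": -0.0005,"z": 0.021,"roll": 0},{"x": 0,"y": -0.0005,"z": 0.024,"roll": 0},{"x": 0,"y": -0.0005,"z": 0.024,"roll": 0}]'

```text
t: 15.42
eef_pos: [0.4423, -0.2926, 0.0551]
eef_rot: [0.0, 0.671, 0.741, 0.0]
ft_force: [1.1, -0.4, -2.1]
opening: 0.0213
grip_force: 30.0
```

servo_tool --increments '[{"x": 0,"y": 0,"z": 0.004,"roll": 0},{"x": 0,"y": 0,"z": 0.008,"roll": 0},{"x": 0,"y": 0,"z": 0.012,"roll": 0},{"x": 0,"y": 0,"z": 0.016,"roll": 0},{"x": 0,"y": 0,"z": 0.016,"roll": 0},{"x": 0,"y": 0,"z": 0.016,"roll": 0}]'

```text
t: 15.92
eef_pos: [0.4424, -0.2925, 0.0392]
eef_rot: [0.0, 0.671, 0.741, 0.0]
ft_force: [3.1, -1.3, -3.2]
opening: 0.0216
grip_force: 30.0
```

servo_tool --increments '[{"x": 0,"y": 0,"z": 0,"roll": 0},{"x": 0,"y": 0,"z": 0,"roll": 0},{"x": 0,"y": 0,"z": 0,"roll": 0},{"x": 0,"y": 0,"z": 0,"roll": 0}]' --gripper 0.0

```text
t: 16.25
eef_pos: [0.4421, -0.2926, 0.04]
eef_rot: [0.0, 0.671, 0.741, -0.0]
ft_force: [0.5, 0.6, 0.2]
opening: 0.0428
grip_force: 0.0
```

servo_tool --increments '[{"x": 0,"y": 0,"z": -0.02,"roll": 0},{"x": 0,"y": 0,"z": -0.055,"roll": 0},{"x": 0,"y": 0,"z": -0.09,"roll": 0},{"x": 0,"y": 0,"z": -0.125,"roll": 0},{"x": 0,"y": 0,"z": -0.155,"roll": 0},{"x": 0,"y": 0,"z": -0.175,"roll": 0},{"x": 0,"y": 0,"z": -0.175,"roll": 0}]'

```text
t: 16.83
eef_pos: [0.4435, -0.2936, 0.221]
eef_rot: [0.005, 0.671, 0.741, 0.0]
ft_force: [0.1, -0.4, 1.6]
opening: 0.0437
grip_force: 0.0
```

servo_tool --increments '[{"x": 0.035,"y": 0.0095,"z": 0,"roll": 0},{"x": 0.073,"y": 0.02,"z": 0,"roll": 0},{"x": 0.111,"y": 0.03,"z": 0,"roll": 0},{"x": 0.149,"y": 0.0405,"z": 0,"roll": 0},{"x": 0.187,"y": 0.051,"z": 0,"roll": 0},{"x": 0.225,"y": 0.061,"z": 0,"roll": 0},{"x": 0.263,"y": 0.0715,"z": 0,"roll": 0},{"x": 0.301,"y": 0.082,"z": 0,"roll": 0}]'

```text
t: 17.5
eef_pos: [0.4935, 0.017, 0.2133]
eef_rot: [-0.0, 0.671, 0.741, -0.001]
ft_force: [0.4, -0.6, -0.0]
opening: 0.0441
grip_force: 0.0
```

servo_tool --increments '[{"x": 0.038,"y": 0.0105,"z": 0,"roll": 0},{"x": 0.076,"y": 0.0205,"z": 0,"roll": 0},{"x": 0.114,"y": 0.031,"z": 0,"roll": 0},{"x": 0.152,"y": 0.041,"z": 0,"roll": 0},{"x": 0.19,"y": 0.0515,"z": 0,"roll": 0},{"x": 0.215,"y": 0.058,"z": 0,"roll": 0},{"x": 0.2215,"y": 0.06,"z": 0,"roll": 0},{"x": 0.2215,"y": 0.06,"z": 0,"roll": 0}]'

```text
t: 18.17
eef_pos: [0.5313, 0.2428, 0.2126]
eef_rot: [-0.001, 0.67, 0.742, -0.001]
ft_force: [1.3, -1.1, 0.4]
opening: 0.0436
grip_force: 0.0
```

servo_tool --increments '[{"x": 0,"y": 0,"z": 0.03,"roll": 0},{"x": 0,"y": 0,"z": 0.055,"roll": 0},{"x": 0,"y": 0,"z": 0.065,"roll": 0},{"x": 0,"y": 0,"z": 0.065,"roll": 0},{"x": 0,"y": 0,"z": 0.065,"roll": 0}]'

```text
t: 18.58
eef_pos: [0.5317, 0.2402, 0.1497]
eef_rot: [-0.0, 0.672, 0.741, -0.001]
ft_force: [0.4, 0.2, 0.1]
opening: 0.044
grip_force: 0.0
```

```bash
cat >> h.py <<'E'
def overlay(c,name,discs,box,f):
    x0,y0,x1,y1=box
    im=np.clip(c['img'][y0:y1,x0:x1,::-1]*1.5,0,255).astype(np.uint8)
    im=cv2.resize(im,None,fx=f,fy=f,interpolation=cv2.INTER_CUBIC);th=np.linspace(0,6.28,60)
    for x,y,z,d in discs:
        q=np.array([pix(c,[x+d/2*np.cos(a),y+d/2*np.sin(a),z]) for a in th])
        cv2.polylines(im,[((q-[x0,y0])*f).astype(int)],True,(255,0,0),1)
    cv2.imwrite('pics/'+name,im)
E
python3 - <<'E'
from h import *
c=cam('wrist');p,R=tool();print(p.round(4)); print(delta([.5316,.2414]))
overlay(c,'w10c.png',[(.5316,.2414,.13,.016),(.4731,.3211,.13,.032),(.5716,.3264,.13,.027)],(130,20,390,280),2)
E
```

```text
[0.5323 0.2407 0.151 ]
[ 0.0008 -0.0006 -0.    ]
```

View pics/w10c.png

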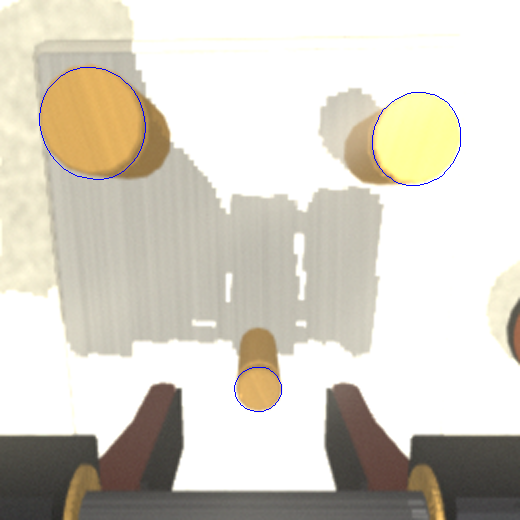

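Overlays match all three remaining tops: C(258,389), E(92,123) and B(417,139). Grip C and carry it to hole 0.

servo_tool --increments '[{"x": 0,"y": 0,"z": 0.02,"roll": 0},{"x": 0,"y": 0,"z": 0.037,"roll": 0},{"x": 0,"y": 0,"z": 0.047,"roll": 0},{"x": 0,"y": 0,"z": 0.051,"roll": 0},{"x": 0,"y": 0,"z": 0.051,"roll": 0},{"x": 0,"y": 0,"z": 0.051,"roll": 0}]'

```text
t: 19.13
eef_pos: [0.5323, 0.2415, 0.0999]
eef_rot: [0.0, 0.671, 0.741, 0.001]
ft_force: [-0.9, -0.5, -0.7]
opening: 0.0435
grip_force: 0.0
```

servo_tool --increments '[{"x": 0,"y": 0,"z": 0,"roll": 0},{"x": 0,"y": 0,"z": 0,"roll": 0},{"x": 0,"y": 0,"z": 0,"roll": 0},{"x": 0,"y": 0,"z": 0,"roll": 0},{"x": 0,"y": 0,"z": 0,"roll": 0},{"x": 0,"y": 0,"z": 0,"roll": 0}]' --gripper -1

```text
t: 19.63
eef_pos: [0.532, 0.2415, 0.0989]
eef_rot: [0.0, 0.671, 0.741, 0.0]
ft_force: [0.9, 1.2, 0.3]
opening: 0.0157
grip_force: 30.0
```

servo_tool --increments '[{"x": 0,"y": 0,"z": -0.01,"roll": 0},{"x": 0,"y": 0,"z": -0.03,"roll": 0},{"x": 0,"y": 0,"z": -0.06,"roll": 0},{"x": 0,"y": 0,"z": -0.09,"roll": 0},{"x": 0,"y": 0,"z": -0.11,"roll": 0},{"x": 0,"y": 0,"z": -0.1155,"roll": 0},{"x": 0,"y": 0,"z": -0.1155,"roll": 0}]'

```text
t: 20.22
eef_pos: [0.5325, 0.2417, 0.2167]
eef_rot: [0.001, 0.671, 0.741, 0.002]
ft_force: [0.5, 0.5, -0.3]
opening: 0.0153
grip_force: 30.0
```

servo_tool --increments '[{"x": -0.02,"y": -0.005,"z": 0,"roll": 0},{"x": -0.055,"y": -0.014,"z": 0,"roll": 0},{"x": -0.093,"y": -0.023,"z": 0,"roll": 0},{"x": -0.131,"y": -0.0325,"z": 0,"roll": 0},{"x": -0.169,"y": -0.042,"z": 0,"roll": 0},{"x": -0.207,"y": -0.051,"z": 0,"roll": 0},{"x": -0.245,"y": -0.061,"z": 0,"roll": 0},{"x": -0.283,"y": -0.07,"z": 0,"roll": 0}]'

```text
t: 20.88
eef_pos: [0.4887, -0.0487, 0.2117]
eef_rot: [-0.001, 0.671, 0.741, -0.001]
ft_force: [-0.3, 0.1, -2.0]
opening: 0.0156
grip_force: 30.0
```

servo_tool --increments '[{"x": -0.038,"y": -0.0095,"z": 0,"roll": 0},{"x": -0.076,"y": -0.019,"z": 0,"roll": 0},{"x": -0.114,"y": -0.028,"z": 0,"roll": 0},{"x": -0.152,"y": -0.038,"z": 0,"roll": 0},{"x": -0.19,"y": -0.047,"z": 0,"roll": 0},{"x": -0.228,"y": -0.0565,"z": 0,"roll": 0},{"x": -0.26,"y": -0.065,"z": 0,"roll": 0},{"x": -0.2844,"y": -0.0707,"z": 0,"roll": 0}]'

```text
t: 21.55
eef_pos: [0.4462, -0.3394, 0.2112]
eef_rot: [-0.002, 0.672, 0.741, -0.0]
ft_force: [0.7, -0.4, -0.7]
opening: 0.0157
grip_force: 30.0
```

servo_tool --increments '[{"x": 0,"y": 0,"z": 0.03,"roll": 0},{"x": 0,"y": 0,"z": 0.06,"roll": 0},{"x": 0,"y": 0,"z": 0.09,"roll": 0},{"x": 0,"y": 0,"z": 0.11,"roll": 0},{"x": 0,"y": 0,"z": 0.13,"roll": 0},{"x": 0,"y": 0,"z": 0.134,"roll": 0},{"x": 0,"y": 0,"z": 0.134,"roll": 0},{"x": 0,"y": 0,"z": 0.134,"roll": 0}]'

```text
t: 22.22
eef_pos: [0.4477, -0.3369, 0.0799]
eef_rot: [-0.0, 0.671, 0.741, -0.0]
ft_force: [-0.2, -0.5, -1.6]
opening: 0.0155
grip_force: 30.0
```

```bash
python3 - <<'E'
from h import *
c=cam('wrist','w11.png');p,R=tool();print(p.round(4)); h=np.load('holes.npy');print(delta(h[0]))
E
```

```text
[ 0.4482 -0.3373  0.0811]
[-0.0006 -0.      0.    ]
```

servo_tool --increments '[{"x": -0.0003,"y": 0.0003,"z": 0.01,"roll": 0},{"x": -0.0003,"y": 0.0003,"z": 0.015,"roll": 0},{"x": -0.0003,"y": 0.0003,"z": 0.018,"roll": 0},{"x": -0.0003,"y": 0.0003,"z": 0.021,"roll": 0},{"x": -0.0003,"y": 0.0003,"z": 0.024,"roll": 0},{"x": -0.0003,"y": 0.0003,"z": 0.024,"roll": 0}]'

```text
t: 22.77
eef_pos: [0.448, -0.3372, 0.0554]
eef_rot: [-0.0, 0.671, 0.741, -0.0]
ft_force: [0.4, -1.0, -1.4]
opening: 0.0156
grip_force: 30.0
```

servo_tool --increments '[{"x": 0,"y": 0,"z": 0.004,"roll": 0},{"x": 0,"y": 0,"z": 0.008,"roll": 0},{"x": 0,"y": 0,"z": 0.012,"roll": 0},{"x": 0,"y": 0,"z": 0.016,"roll": 0},{"x": 0,"y": 0,"z": 0.016,"roll": 0},{"x": 0,"y": 0,"z": 0.016,"roll": 0}]'

```text
t: 23.27
eef_pos: [0.4481, -0.3372, 0.0397]
eef_rot: [-0.0, 0.671, 0.741, 0.0]
ft_force: [-0.4, 0.4, -0.8]
opening: 0.0154
grip_force: 30.0
```

servo_tool --increments '[{"x": 0,"y": 0,"z": 0,"roll": 0},{"x": 0,"y": 0,"z": 0,"roll": 0},{"x": 0,"y": 0,"z": 0,"roll": 0},{"x": 0,"y": 0,"z": 0,"roll": 0}]' --gripper 0.1

```text
t: 23.6
eef_pos: [0.4484, -0.3375, 0.0405]
eef_rot: [0.0, 0.671, 0.741, -0.0]
ft_force: [0.3, 0.1, -0.4]
opening: 0.0387
grip_force: 0.0
```

servo_tool --increments '[{"x": 0,"y": 0,"z": -0.02,"roll": 0},{"x": 0,"y": 0,"z": -0.055,"roll": 0},{"x": 0,"y": 0,"z": -0.09,"roll": 0},{"x": 0,"y": 0,"z": -0.125,"roll": 0},{"x": 0,"y": 0,"z": -0.155,"roll": 0},{"x": 0,"y": 0,"z": -0.175,"roll": 0},{"x": 0,"y": 0,"z": -0.175,"roll": 0}]'

```text
t: 24.18
eef_pos: [0.4496, -0.3385, 0.2216]
eef_rot: [0.005, 0.671, 0.741, 0.0]
ft_force: [-0.3, -0.2, 1.3]
opening: 0.0485
grip_force: 0.0
```

servo_tool --increments '[{"x": 0.024,"y": 0.007,"z": 0,"roll": 0},{"x": 0.062,"y": 0.018,"z": 0,"roll": 0},{"x": 0.1,"y": 0.029,"z": 0,"roll": 0},{"x": 0.138,"y": 0.04,"z": 0,"roll": 0},{"x": 0.176,"y": 0.051,"z": 0,"roll": 0},{"x": 0.214,"y": 0.062,"z": 0,"roll": 0},{"x": 0.252,"y": 0.073,"z": 0,"roll": 0},{"x": 0.29,"y": 0.0845,"z": 0,"roll": 0}]'

```text
t: 24.85
eef_pos: [0.5032, -0.0385, 0.2138]
eef_rot: [-0.001, 0.671, 0.741, -0.0]
ft_force: [0.9, -0.7, 0.1]
opening: 0.0482
grip_force: 0.0
```

servo_tool --increments '[{"x": 0.038,"y": 0.011,"z": 0,"roll": 0},{"x": 0.076,"y": 0.022,"z": 0,"roll": 0},{"x": 0.114,"y": 0.033,"z": 0,"roll": 0},{"x": 0.152,"y": 0.044,"z": 0,"roll": 0},{"x": 0.19,"y": 0.055,"z": 0,"roll": 0},{"x": 0.228,"y": 0.066,"z": 0,"roll": 0},{"x": 0.266,"y": 0.0775,"z": 0,"roll": 0},{"x": 0.304,"y": 0.0885,"z": 0,"roll": 0}]'

```text
t: 25.52
eef_pos: [0.5614, 0.2727, 0.2135]
eef_rot: [-0.0, 0.671, 0.741, -0.001]
ft_force: [1.5, 0.7, -0.4]
opening: 0.0482
grip_force: 0.0
```

servo_tool --increments '[{"x": 0.035,"y": 0.01,"z": 0,"roll": 0},{"x": 0.0541,"y": 0.0157,"z": 0,"roll": 0},{"x": 0.0541,"y": 0.0157,"z": 0,"roll": 0},{"x": 0.0541,"y": 0.0157,"z": 0,"roll": 0}]'

```text
t: 25.85
eef_pos: [0.5714, 0.3268, 0.2129]
eef_rot: [-0.0, 0.671, 0.742, -0.002]
ft_force: [0.6, -0.3, 0.1]
opening: 0.0484
grip_force: 0.0
```

```bash
python3 - <<'E'
from h import *
p,R=tool();print(p.round(4)); print(delta([.5716,.3264],.100))
E
```

```text
[0.5714 0.3268 0.2129]
[-0.0002  0.0004  0.1129]
```

servo_tool --increments '[{"x": 0,"y": 0,"z": 0.03,"roll": 0},{"x": 0,"y": 0,"z": 0.06,"roll": 0},{"x": 0,"y": 0,"z": 0.085,"roll": 0},{"x": 0,"y": 0,"z": 0.1,"roll": 0},{"x": 0,"y": 0,"z": 0.11,"roll": 0},{"x": 0,"y": 0,"z": 0.1142,"roll": 0},{"x": 0,"y": 0,"z": 0.1142,"roll": 0},{"x": 0,"y": 0,"z": 0.1142,"roll": 0}]'

```text
t: 26.52
eef_pos: [0.5725, 0.3258, 0.1023]
eef_rot: [0.0, 0.672, 0.741, 0.001]
ft_force: [-0.8, 0.7, -0.9]
opening: 0.0484
grip_force: 0.0
```

servo_tool --increments '[{"x": 0,"y": 0,"z": 0,"roll": 0},{"x": 0,"y": 0,"z": 0,"roll": 0},{"x": 0,"y": 0,"z": 0,"roll": 0},{"x": 0,"y": 0,"z": 0,"roll": 0},{"x": 0,"y": 0,"z": 0,"roll": 0},{"x": 0,"y": 0,"z": 0,"roll": 0}]' --gripper -1

```text
t: 27.02
eef_pos: [0.5723, 0.3264, 0.1014]
eef_rot: [0.0, 0.671, 0.741, 0.001]
ft_force: [1.1, 0.9, 1.1]
opening: 0.0266
grip_force: 30.0
```

servo_tool --increments '[{"x": 0,"y": 0,"z": -0.01,"roll": 0},{"x": 0,"y": 0,"z": -0.03,"roll": 0},{"x": 0,"y": 0,"z": -0.06,"roll": 0},{"x": 0,"y": 0,"z": -0.09,"roll": 0},{"x": 0,"y": 0,"z": -0.11,"roll": 0},{"x": 0,"y": 0,"z": -0.115,"roll": 0},{"x": 0,"y": 0,"z": -0.115,"roll": 0}]'

```text
t: 27.6
eef_pos: [0.5724, 0.3264, 0.218]
eef_rot: [0.001, 0.671, 0.741, 0.001]
ft_force: [0.1, 0.7, -3.1]
opening: 0.0266
grip_force: 30.0
```

servo_tool --increments '[{"x": -0.02,"y": -0.007,"z": 0,"roll": 0},{"x": -0.055,"y": -0.019,"z": 0,"roll": 0},{"x": -0.093,"y": -0.032,"z": 0,"roll": 0},{"x": -0.131,"y": -0.045,"z": 0,"roll": 0},{"x": -0.169,"y": -0.058,"z": 0,"roll": 0},{"x": -0.207,"y": -0.071,"z": 0,"roll": 0},{"x": -0.245,"y": -0.084,"z": 0,"roll": 0},{"x": -0.28,"y": -0.096,"z": 0,"roll": 0}]'

```text
t: 28.27
eef_pos: [0.5023, 0.0361, 0.213]
eef_rot: [-0.002, 0.671, 0.741, -0.002]
ft_force: [-0.2, 0.1, -2.7]
opening: 0.0266
grip_force: 30.0
```

servo_tool --increments '[{"x": -0.038,"y": -0.013,"z": 0,"roll": 0},{"x": -0.076,"y": -0.026,"z": 0,"roll": 0},{"x": -0.114,"y": -0.039,"z": 0,"roll": 0},{"x": -0.152,"y": -0.052,"z": 0,"roll": 0},{"x": -0.19,"y": -0.065,"z": 0,"roll": 0},{"x": -0.228,"y": -0.078,"z": 0,"roll": 0},{"x": -0.26,"y": -0.089,"z": 0,"roll": 0},{"x": -0.2768,"y": -0.0944,"z": 0,"roll": 0}]'

```text
t: 28.93
eef_pos: [0.4353, -0.2497, 0.2128]
eef_rot: [-0.002, 0.672, 0.74, -0.001]
ft_force: [1.4, 0.5, -3.0]
opening: 0.0264
grip_force: 30.0
```

servo_tool --increments '[{"x": 0,"y": 0,"z": 0.03,"roll": 0},{"x": 0,"y": 0,"z": 0.06,"roll": 0},{"x": 0,"y": 0,"z": 0.09,"roll": 0},{"x": 0,"y": 0,"z": 0.11,"roll": 0},{"x": 0,"y": 0,"z": 0.13,"roll": 0},{"x": 0,"y": 0,"z": 0.133,"roll": 0},{"x": 0,"y": 0,"z": 0.133,"roll": 0},{"x": 0,"y": 0,"z": 0.133,"roll": 0}]'

```text
t: 29.6
eef_pos: [0.4373, -0.2465, 0.0827]
eef_rot: [-0.001, 0.671, 0.741, -0.0]
ft_force: [-0.0, 0.2, -3.6]
opening: 0.0264
grip_force: 30.0
```

```bash
python3 - <<'E'
from h import *
c=cam('wrist','w12.png');p,R=tool();print(p.round(4)); h=np.load('holes.npy');print(delta(h[2]))
E
```

```text
[ 0.4378 -0.2468  0.0838]
[ 0.0003 -0.0006 -0.    ]
```

servo_tool --increments '[{"x": 0.0003,"y": -0.0003,"z": 0.01,"roll": 0},{"x": 0.0003,"y": -0.0003,"z": 0.015,"roll": 0},{"x": 0.0003,"y": -0.0003,"z": 0.018,"roll": 0},{"x": 0.0003,"y": -0.0003,"z": 0.022,"roll": 0},{"x": 0.0003,"y": -0.0003,"z": 0.0255,"roll": 0},{"x": 0.0003,"y": -0.0003,"z": 0.0255,"roll": 0}]'

```text
t: 30.15
eef_pos: [0.4371, -0.2465, 0.0567]
eef_rot: [-0.0, 0.671, 0.741, -0.0]
ft_force: [0.2, -1.4, -3.9]
opening: 0.0264
grip_force: 30.0
```

servo_tool --increments '[{"x": 0,"y": 0,"z": 0.004,"roll": 0},{"x": 0,"y": 0,"z": 0.008,"roll": 0},{"x": 0,"y": 0,"z": 0.012,"roll": 0},{"x": 0,"y": 0,"z": 0.0165,"roll": 0},{"x": 0,"y": 0,"z": 0.0165,"roll": 0},{"x": 0,"y": 0,"z": 0.0165,"roll": 0}]'

```text
t: 30.65
eef_pos: [0.4371, -0.2465, 0.0405]
eef_rot: [-0.0, 0.671, 0.741, -0.0]
ft_force: [0.6, -2.0, -3.4]
opening: 0.0264
grip_force: 30.0
```

servo_tool --increments '[{"x": 0,"y": 0,"z": 0,"roll": 0},{"x": 0,"y": 0,"z": 0,"roll": 0},{"x": 0,"y": 0,"z": 0,"roll": 0},{"x": 0,"y": 0,"z": 0,"roll": 0}]' --gripper 0.25

```text
t: 30.98
eef_pos: [0.4374, -0.2465, 0.0415]
eef_rot: [0.0, 0.671, 0.741, 0.0]
ft_force: [0.4, -0.0, 0.1]
opening: 0.0495
grip_force: 0.0
```

servo_tool --increments '[{"x": 0,"y": 0,"z": -0.02,"roll": 0},{"x": 0,"y": 0,"z": -0.055,"roll": 0},{"x": 0,"y": 0,"z": -0.09,"roll": 0},{"x": 0,"y": 0,"z": -0.125,"roll": 0},{"x": 0,"y": 0,"z": -0.155,"roll": 0},{"x": 0,"y": 0,"z": -0.175,"roll": 0},{"x": 0,"y": 0,"z": -0.175,"roll": 0}]'

```text
t: 31.57
eef_pos: [0.4386, -0.2473, 0.2221]
eef_rot: [0.005, 0.671, 0.741, 0.001]
ft_force: [-0.2, -0.7, 1.0]
opening: 0.0549
grip_force: 0.0
```

servo_tool --increments '[{"x": 0.024,"y": 0.004,"z": 0,"roll": 0},{"x": 0.062,"y": 0.01,"z": 0,"roll": 0},{"x": 0.1,"y": 0.0165,"z": 0,"roll": 0},{"x": 0.138,"y": 0.0225,"z": 0,"roll": 0},{"x": 0.176,"y": 0.029,"z": 0,"roll": 0},{"x": 0.214,"y": 0.035,"z": 0,"roll": 0},{"x": 0.252,"y": 0.0415,"z": 0,"roll": 0},{"x": 0.29,"y": 0.0475,"z": 0,"roll": 0}]'

```text
t: 32.23
eef_pos: [0.4552, 0.0487, 0.2147]
eef_rot: [-0.0, 0.671, 0.741, -0.0]
ft_force: [0.5, 0.1, 0.5]
opening: 0.0547
grip_force: 0.0
```

servo_tool --increments '[{"x": 0.038,"y": 0.006,"z": 0,"roll": 0},{"x": 0.076,"y": 0.0125,"z": 0,"roll": 0},{"x": 0.114,"y": 0.0185,"z": 0,"roll": 0},{"x": 0.152,"y": 0.025,"z": 0,"roll": 0},{"x": 0.19,"y": 0.031,"z": 0,"roll": 0},{"x": 0.228,"y": 0.0375,"z": 0,"roll": 0},{"x": 0.26,"y": 0.0425,"z": 0,"roll": 0},{"x": 0.2712,"y": 0.0445,"z": 0,"roll": 0}]'

```text
t: 32.9
eef_pos: [0.4721, 0.3248, 0.2136]
eef_rot: [-0.001, 0.67, 0.742, -0.001]
ft_force: [0.8, -0.1, 0.1]
opening: 0.055
grip_force: 0.0
```

servo_tool --increments '[{"x": 0,"y": 0,"z": 0.0,"roll": 0},{"x": 0,"y": 0,"z": 0.03,"roll": 0},{"x": 0,"y": 0,"z": 0.055,"roll": 0},{"x": 0,"y": 0,"z": 0.065,"roll": 0},{"x": 0,"y": 0,"z": 0.065,"roll": 0},{"x": 0,"y": 0,"z": 0.065,"roll": 0}]'

```text
t: 33.4
eef_pos: [0.4733, 0.3199, 0.151]
eef_rot: [-0.0, 0.672, 0.741, -0.0]
ft_force: [-0.2, 0.8, -0.1]
opening: 0.0548
grip_force: 0.0
```

```bash
python3 - <<'E'
from h import *
p,R=tool();print(p.round(4)); print(delta([.4731,.3211],.102))
E
```

```text
[0.4733 0.3199 0.151 ]
[ 0.0013 -0.      0.049 ]
```

servo_tool --increments '[{"x": 0,"y": 0,"z": 0.02,"roll": 0},{"x": 0,"y": 0,"z": 0.035,"roll": 0},{"x": 0,"y": 0,"z": 0.045,"roll": 0},{"x": 0,"y": 0,"z": 0.0495,"roll": 0},{"x": 0,"y": 0,"z": 0.0495,"roll": 0},{"x": 0,"y": 0,"z": 0.0495,"roll": 0}]'

```text
t: 33.9
eef_pos: [0.4737, 0.3212, 0.1026]
eef_rot: [0.0, 0.671, 0.741, 0.001]
ft_force: [-0.5, 0.8, -0.2]
opening: 0.0551
grip_force: 0.0
```

servo_tool --increments '[{"x": 0,"y": 0,"z": 0,"roll": 0},{"x": 0,"y": 0,"z": 0,"roll": 0},{"x": 0,"y": 0,"z": 0,"roll": 0},{"x": 0,"y": 0,"z": 0,"roll": 0},{"x": 0,"y": 0,"z": 0,"roll": 0},{"x": 0,"y": 0,"z": 0,"roll": 0}]' --gripper -1

```text
t: 34.4
eef_pos: [0.4736, 0.3213, 0.1018]
eef_rot: [0.0, 0.671, 0.741, 0.0]
ft_force: [1.5, 0.4, 0.9]
opening: 0.0318
grip_force: 30.0
```

servo_tool --increments '[{"x": 0,"y": 0,"z": -0.01,"roll": 0},{"x": 0,"y": 0,"z": -0.03,"roll": 0},{"x": 0,"y": 0,"z": -0.06,"roll": 0},{"x": 0,"y": 0,"z": -0.09,"roll": 0},{"x": 0,"y": 0,"z": -0.11,"roll": 0},{"x": 0,"y": 0,"z": -0.114,"roll": 0},{"x": 0,"y": 0,"z": -0.114,"roll": 0}]'

```text
t: 34.98
eef_pos: [0.4737, 0.3214, 0.217]
eef_rot: [0.0, 0.671, 0.741, 0.001]
ft_force: [0.9, 0.7, -4.2]
opening: 0.0314
grip_force: 30.0
```

servo_tool --increments '[{"x": -0.02,"y": -0.0035,"z": 0,"roll": 0},{"x": -0.055,"y": -0.01,"z": 0,"roll": 0},{"x": -0.093,"y": -0.017,"z": 0,"roll": 0},{"x": -0.131,"y": -0.024,"z": 0,"roll": 0},{"x": -0.169,"y": -0.0305,"z": 0,"roll": 0},{"x": -0.207,"y": -0.0375,"z": 0,"roll": 0},{"x": -0.245,"y": -0.0445,"z": 0,"roll": 0},{"x": -0.28,"y": -0.051,"z": 0,"roll": 0}]'

```text
t: 35.65
eef_pos: [0.4487, 0.0356, 0.2126]
eef_rot: [-0.002, 0.671, 0.741, -0.002]
ft_force: [1.9, -0.6, -4.7]
opening: 0.0316
grip_force: 30.0
```

servo_tool --increments '[{"x": -0.038,"y": -0.007,"z": 0,"roll": 0},{"x": -0.076,"y": -0.014,"z": 0,"roll": 0},{"x": -0.114,"y": -0.0205,"z": 0,"roll": 0},{"x": -0.152,"y": -0.0275,"z": 0,"roll": 0},{"x": -0.19,"y": -0.0345,"z": 0,"roll": 0},{"x": -0.22,"y": -0.04,"z": 0,"roll": 0},{"x": -0.2352,"y": -0.0425,"z": 0,"roll": 0},{"x": -0.2352,"y": -0.0425,"z": 0,"roll": 0}]'

```text
t: 36.32
eef_pos: [0.4296, -0.2035, 0.212]
eef_rot: [-0.002, 0.673, 0.74, -0.001]
ft_force: [0.2, 0.1, -5.1]
opening: 0.0314
grip_force: 30.0
```

servo_tool --increments '[{"x": 0,"y": 0,"z": 0.03,"roll": 0},{"x": 0,"y": 0,"z": 0.06,"roll": 0},{"x": 0,"y": 0,"z": 0.09,"roll": 0},{"x": 0,"y": 0,"z": 0.11,"roll": 0},{"x": 0,"y": 0,"z": 0.13,"roll": 0},{"x": 0,"y": 0,"z": 0.133,"roll": 0},{"x": 0,"y": 0,"z": 0.133,"roll": 0},{"x": 0,"y": 0,"z": 0.133,"roll": 0}]'

```text
t: 36.98
eef_pos: [0.4311, -0.2002, 0.0826]
eef_rot: [-0.0, 0.671, 0.741, 0.0]
ft_force: [0.6, -0.1, -2.6]
opening: 0.0318
grip_force: 30.0
```

```bash
python3 - <<'E'
from h import *
c=cam('wrist','w13.png');p,R=tool();print(p.round(4)); h=np.load('holes.npy');print(delta(h[3]))
E
```

```text
[ 0.4317 -0.2007  0.0836]
[-0.0002 -0.      0.    ]
```

servo_tool --increments '[{"x": 0,"y": 0.0002,"z": 0.01,"roll": 0},{"x": 0,"y": 0.0002,"z": 0.015,"roll": 0},{"x": 0,"y": 0.0002,"z": 0.018,"roll": 0},{"x": 0,"y": 0.0002,"z": 0.022,"roll": 0},{"x": 0,"y": 0.0002,"z": 0.0255,"roll": 0},{"x": 0,"y": 0.0002,"z": 0.0265,"roll": 0},{"x": 0,"y": 0.0002,"z": 0.0265,"roll": 0}]'

```text
t: 37.62
eef_pos: [0.4318, -0.2012, 0.0561]
eef_rot: [0.001, 0.671, 0.741, 0.0]
ft_force: [1.3, -1.4, -3.9]
opening: 0.0317
grip_force: 30.0
```

servo_tool --increments '[{"x": 0,"y": 0,"z": 0.004,"roll": 0},{"x": 0,"y": 0,"z": 0.008,"roll": 0},{"x": 0,"y": 0,"z": 0.012,"roll": 0},{"x": 0,"y": 0,"z": 0.0165,"roll": 0},{"x": 0,"y": 0,"z": 0.0165,"roll": 0},{"x": 0,"y": 0,"z": 0.0165,"roll": 0}]'

```text
t: 38.12
eef_pos: [0.4318, -0.2012, 0.0386]
eef_rot: [0.001, 0.671, 0.741, 0.0]
ft_force: [4.9, -4.2, -6.8]
opening: 0.0318
grip_force: 30.0
```

servo_tool --increments '[{"x": 0,"y": 0,"z": 0,"roll": 0},{"x": 0,"y": 0,"z": 0,"roll": 0},{"x": 0,"y": 0,"z": 0,"roll": 0},{"x": 0,"y": 0,"z": 0,"roll": 0}]' --gripper 0.25

```text
t: 38.45
eef_pos: [0.4312, -0.2005, 0.0395]
eef_rot: [-0.0, 0.671, 0.741, 0.0]
ft_force: [-0.6, 1.1, -0.2]
opening: 0.0532
grip_force: 0.0
```

servo_tool --increments '[{"x": 0,"y": 0,"z": -0.02,"roll": 0},{"x": 0,"y": 0,"z": -0.055,"roll": 0},{"x": 0,"y": 0,"z": -0.09,"roll": 0},{"x": 0,"y": 0,"z": -0.125,"roll": 0},{"x": 0,"y": 0,"z": -0.155,"roll": 0},{"x": 0,"y": 0,"z": -0.18,"roll": 0},{"x": 0,"y": 0,"z": -0.18,"roll": 0}]'

```text
t: 39.03
eef_pos: [0.4328, -0.2015, 0.2261]
eef_rot: [0.005, 0.671, 0.741, 0.001]
ft_force: [0.2, 0.2, 1.3]
opening: 0.0547
grip_force: 0.0
```

servo_tool --increments '[{"x": -0.028,"y": 0.029,"z": 0,"roll": 0},{"x": -0.056,"y": 0.059,"z": 0,"roll": 0},{"x": -0.083,"y": 0.088,"z": 0,"roll": 0},{"x": -0.111,"y": 0.1176,"z": 0,"roll": 0},{"x": -0.111,"y": 0.1176,"z": 0,"roll": 0},{"x": -0.111,"y": 0.1176,"z": 0,"roll": 0}]' --gripper 1

```text
t: 39.53
eef_pos: [0.5597, -0.3001, 0.214]
eef_rot: [-0.004, 0.671, 0.741, -0.001]
ft_force: [-0.6, -0.3, -0.2]
opening: 0.0873
grip_force: 0.0
```

```bash
python3 - <<'E'
from h import *
c=cam('wrist','w14.png');p,R=tool();print(p.round(4))
im=c['img'][:240,60:430,::-1];cv2.imwrite('pics/w14c.png',cv2.resize(im,None,fx=2,fy=2,interpolation=cv2.INTER_CUBIC))
E
```

```text
[ 0.5591 -0.2995  0.2167]
```

View pics/w14c.png

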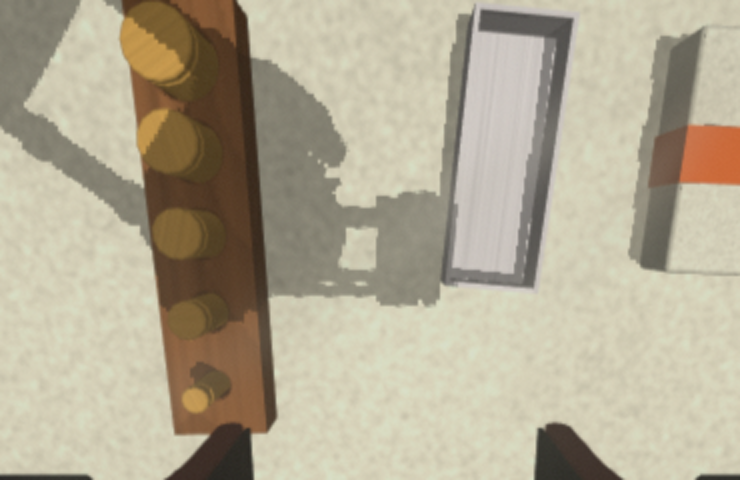

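All five weights stand in their holes. The dish's rim corners in the crop are (477,6), (578,15), (444,284) and (536,290).

```bash
python3 - <<'E'
from h import *
c=cam('wrist');p,R=tool();h=np.load('holes.npy')
W=[world(c,60+u/2,v/2,.036)[:2] for u,v in((477,6),(578,15),(444,284),(536,290))]
print(np.round(W,4)); ce=np.mean(W,0);d=(W[0]+W[1]-W[2]-W[3])/2
print('c',ce.round(4),'len',np.linalg.norm(d).round(4),'wid',np.linalg.norm(W[1]-W[0]).round(4),np.linalg.norm(W[3]-W[2]).round(4),'yaw',np.degrees(np.arctan2(-d[0],d[1])).round(2),'tool yaw',np.degrees(np.arctan2(-R[0,0],R[1,0])).round(2))
print(delta(ce))
for i,(u,v) in enumerate([(197,400),(176,320),(184,233),(169,142),(158,42)]): print(i,(world(c,60+u/2,v/2,.068)[:2]-h[i]).round(4))
E
```

```text
[[ 0.5833 -0.1121]
 [ 0.638  -0.1111]
 [ 0.5836 -0.2609]
 [ 0.6392 -0.2589]]
c [ 0.611  -0.1858] len 0.1483 wid 0.0547 0.0556 yaw 0.3 tool yaw 5.68
[0.1076 0.0632 0.    ]
0 [-0.0009 -0.0002]
1 [-0.0077 -0.0005]
2 [0.0019 0.0013]
3 [-0.0007  0.0005]
4 [-0.0007  0.0007]
```

servo_tool --increments '[{"x": 0.036,"y": 0.021,"z": 0,"roll": 0},{"x": 0.072,"y": 0.042,"z": 0,"roll": 0.05},{"x": 0.1076,"y": 0.0632,"z": 0,"roll": 0.094},{"x": 0.1076,"y": 0.0632,"z": 0.03,"roll": 0.094},{"x": 0.1076,"y": 0.0632,"z": 0.065,"roll": 0.094},{"x": 0.1076,"y": 0.0632,"z": 0.1,"roll": 0.094},{"x": 0.1076,"y": 0.0632,"z": 0.14,"roll": 0.094},{"x": 0.1076,"y": 0.0632,"z": 0.14,"roll": 0.094}]'

```text
t: 40.3
eef_pos: [0.6065, -0.1838, 0.072]
eef_rot: [-0.005, 0.705, 0.709, -0.002]
ft_force: [-0.7, 0.3, -1.7]
opening: 0.0875
grip_force: 0.0
```

servo_tool --increments '[{"x": 0,"y": 0,"z": 0,"roll": 0},{"x": 0,"y": 0,"z": 0,"roll": 0}]'

```text
t: 40.47
eef_pos: [0.6123, -0.1864, 0.0837]
eef_rot: [0.002, 0.705, 0.709, 0.001]
ft_force: [0.3, -0.6, 0.0]
opening: 0.0879
grip_force: 0.0
```

```bash
python3 - <<'E'
from h import *
c=cam('wrist','w15.png');p,R=tool();print(p.round(4))
im=c['img'][:290,60:430,::-1];cv2.imwrite('pics/w15c.png',cv2.resize(im,None,fx=1.5,fy=1.5,interpolation=cv2.INTER_CUBIC))
print(delta([.611,-.1858],.011))
E
```

```text
[ 0.613  -0.1868  0.0846]
[ 0.0012 -0.0025  0.0736]
```

View pics/w15c.png

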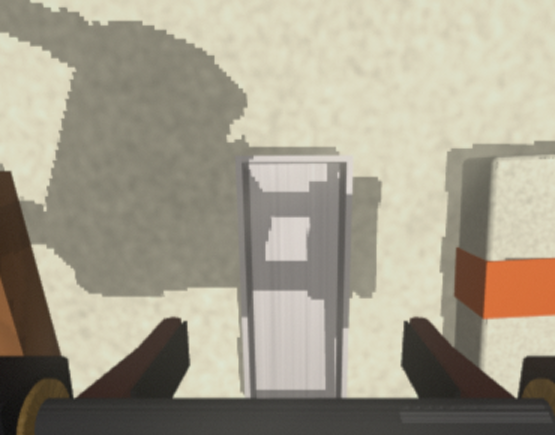

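The dish (cols 245–348) sits centred between the fingers (188–402). Descend and grip.

servo_tool --increments '[{"x": 0.001,"y": -0.001,"z": 0.02,"roll": 0},{"x": 0.001,"y": -0.001,"z": 0.04,"roll": 0},{"x": 0.001,"y": -0.001,"z": 0.055,"roll": 0},{"x": 0.001,"y": -0.001,"z": 0.065,"roll": 0},{"x": 0.001,"y": -0.001,"z": 0.07,"roll": 0},{"x": 0.001,"y": -0.001,"z": 0.07,"roll": 0},{"x": 0.001,"y": -0.001,"z": 0.07,"roll": 0}]'

```text
t: 41.1
eef_pos: [0.6115, -0.1857, 0.0113]
eef_rot: [0.001, 0.705, 0.709, 0.001]
ft_force: [0.3, 0.2, -0.2]
opening: 0.0881
grip_force: 0.0
```

servo_tool --increments '[{"x": 0,"y": 0,"z": 0,"roll": 0},{"x": 0,"y": 0,"z": 0,"roll": 0},{"x": 0,"y": 0,"z": 0,"roll": 0},{"x": 0,"y": 0,"z": 0,"roll": 0},{"x": 0,"y": 0,"z": 0,"roll": 0},{"x": 0,"y": 0,"z": 0,"roll": 0},{"x": 0,"y": 0,"z": 0,"roll": 0}]' --gripper -1

```text
t: 41.68
eef_pos: [0.6109, -0.1853, 0.0097]
eef_rot: [0.0, 0.705, 0.709, 0.0]
ft_force: [0.7, 0.0, 0.4]
opening: 0.056
grip_force: 30.0
```

servo_tool --increments '[{"x": 0,"y": 0,"z": -0.01,"roll": 0},{"x": 0,"y": 0,"z": -0.03,"roll": 0},{"x": 0,"y": 0,"z": -0.06,"roll": 0},{"x": 0,"y": 0,"z": -0.09,"roll": 0},{"x": 0,"y": 0,"z": -0.12,"roll": 0},{"x": 0,"y": 0,"z": -0.15,"roll": 0},{"x": 0,"y": 0,"z": -0.15,"roll": 0},{"x": 0,"y": 0,"z": -0.15,"roll": 0}]'

```text
t: 42.35
eef_pos: [0.6114, -0.1856, 0.162]
eef_rot: [0.002, 0.705, 0.709, 0.001]
ft_force: [-0.5, -1.2, -3.5]
opening: 0.0559
grip_force: 30.0
```

```bash
python3 - <<'E'
from h import *
p,R=tool();print(p.round(4),delta([.532,.245]))
E
```

```text
[ 0.6114 -0.1856  0.162 ] [ 0.431  -0.0772 -0.0009]
```

servo_tool --increments '[{"x": 0.02,"y": -0.0035,"z": 0,"roll": 0},{"x": 0.055,"y": -0.01,"z": 0,"roll": 0},{"x": 0.09,"y": -0.016,"z": 0,"roll": 0},{"x": 0.125,"y": -0.022,"z": 0,"roll": 0},{"x": 0.16,"y": -0.0285,"z": 0,"roll": 0},{"x": 0.195,"y": -0.035,"z": 0,"roll": 0},{"x": 0.23,"y": -0.041,"z": 0,"roll": 0},{"x": 0.26,"y": -0.0465,"z": 0,"roll": 0}]'

```text
t: 43.02
eef_pos: [0.5609, 0.0765, 0.1564]
eef_rot: [-0.002, 0.705, 0.709, -0.002]
ft_force: [0.4, -0.2, -2.3]
opening: 0.056
grip_force: 30.0
```

servo_tool --increments '[{"x": 0.035,"y": -0.006,"z": 0,"roll": 0},{"x": 0.07,"y": -0.0125,"z": 0,"roll": 0},{"x": 0.105,"y": -0.019,"z": 0,"roll": 0},{"x": 0.14,"y": -0.025,"z": 0,"roll": 0},{"x": 0.16,"y": -0.0285,"z": 0,"roll": 0},{"x": 0.171,"y": -0.0307,"z": 0,"roll": -0.05},{"x": 0.171,"y": -0.0307,"z": 0,"roll": -0.09},{"x": 0.171,"y": -0.0307,"z": 0,"roll": -0.09}]'

```text
t: 43.68
eef_pos: [0.5297, 0.2458, 0.1563]
eef_rot: [-0.001, 0.672, 0.741, -0.002]
ft_force: [0.0, 0.3, -2.4]
opening: 0.0559
grip_force: 30.0
```

```bash
python3 - <<'E'
from h import *
c=cam('wrist');p,R=tool();print(p.round(4),delta([.532,.245],.087))
im=c['img'][:290,60:430,::-1];cv2.imwrite('pics/w16c.png',cv2.resize(im,None,fx=1.5,fy=1.5,interpolation=cv2.INTER_CUBIC))
t=cam('top')
im=t['img'][150:290,80:270,::-1];cv2.imwrite('pics/t16.png',im)
E
```

```text
[0.5301 0.2453 0.1567] [-0.0003  0.0022  0.0697]
```

View pics/w16c.png

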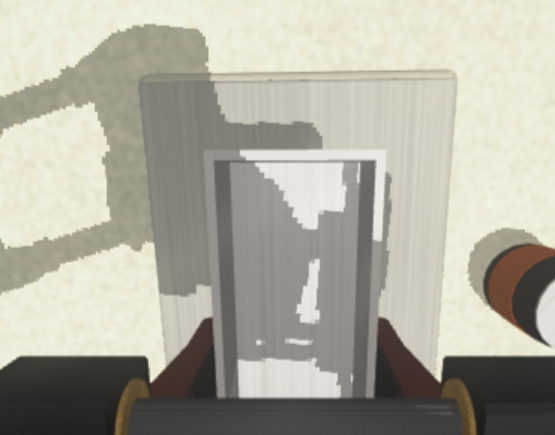

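The dish is centred over the pan and aligned with it. Lower and release.

servo_tool --increments '[{"x": 0,"y": 0.001,"z": 0.02,"roll": 0},{"x": 0,"y": 0.001,"z": 0.04,"roll": 0},{"x": 0,"y": 0.001,"z": 0.055,"roll": 0},{"x": 0,"y": 0.001,"z": 0.065,"roll": 0},{"x": 0,"y": 0.001,"z": 0.07,"roll": 0},{"x": 0,"y": 0.001,"z": 0.072,"roll": 0},{"x": 0,"y": 0.001,"z": 0.072,"roll": 0},{"x": 0,"y": 0.001,"z": 0.072,"roll": 0}]'

```text
t: 44.45
eef_pos: [0.5328, 0.2455, 0.0885]
eef_rot: [0.0, 0.673, 0.74, 0.001]
ft_force: [0.0, 0.2, -2.7]
opening: 0.0556
grip_force: 30.0
```

servo_tool --increments '[{"x": 0,"y": 0,"z": 0,"roll": 0},{"x": 0,"y": 0,"z": 0,"roll": 0},{"x": 0,"y": 0,"z": 0,"roll": 0},{"x": 0,"y": 0,"z": 0,"roll": 0},{"x": 0,"y": 0,"z": 0,"roll": 0}]' --gripper 0.6

```text
t: 44.87
eef_pos: [0.5325, 0.2455, 0.088]
eef_rot: [0.0, 0.673, 0.74, 0.0]
ft_force: [-0.9, -0.7, 0.2]
opening: 0.0703
grip_force: 0.0
```

servo_tool --increments '[{"x": 0,"y": 0,"z": -0.02,"roll": 0},{"x": 0,"y": 0,"z": -0.05,"roll": 0},{"x": 0,"y": 0,"z": -0.08,"roll": 0},{"x": 0,"y": 0,"z": -0.11,"roll": 0},{"x": 0,"y": 0,"z": -0.13,"roll": 0},{"x": 0,"y": 0,"z": -0.13,"roll": 0}]'

```text
t: 45.37
eef_pos: [0.5338, 0.2461, 0.2239]
eef_rot: [0.002, 0.673, 0.74, 0.004]
ft_force: [1.7, -0.3, 1.7]
opening: 0.0702
grip_force: 0.0
```

```bash
python3 - <<'E'
from h import *
p,R=tool();print(p.round(4),'to knob view',delta([.558,-.02]),delta([.548,.072]))
E
```

```text
[0.5338 0.2461 0.2239] to knob view [-0.2672 -0.0012 -0.0007] [-0.1746 -0.0024 -0.0005]
```

servo_tool --increments '[{"x": -0.035,"y": 0,"z": 0,"roll": 0},{"x": -0.07,"y": 0,"z": 0,"roll": 0},{"x": -0.105,"y": 0,"z": 0,"roll": 0},{"x": -0.14,"y": 0,"z": 0,"roll": 0},{"x": -0.175,"y": 0,"z": 0,"roll": 0},{"x": -0.21,"y": 0,"z": 0,"roll": 0},{"x": -0.245,"y": 0,"z": 0,"roll": 0},{"x": -0.265,"y": 0,"z": 0,"roll": 0}]'

```text
t: 46.03
eef_pos: [0.557, -0.0217, 0.2161]
eef_rot: [-0.0, 0.674, 0.739, -0.001]
ft_force: [1.2, 0.2, -0.2]
opening: 0.0698
grip_force: 0.0
```

servo_tool --increments '[{"x": 0,"y": 0,"z": 0,"roll": 0},{"x": 0,"y": 0,"z": 0,"roll": 0},{"x": 0,"y": 0,"z": 0,"roll": 0}]'

```text
t: 46.28
eef_pos: [0.5572, -0.0177, 0.2167]
eef_rot: [-0.001, 0.673, 0.74, -0.0]
ft_force: [-0.0, 0.6, 0.3]
opening: 0.0705
grip_force: 0.0
```

```bash
python3 - <<'E'
from h import *
c=cam('wrist');p,R=tool();print(p.round(4))
im=c['img'][:230,150:370,::-1];cv2.imwrite('pics/w17c.png',cv2.resize(im,None,fx=2.6,fy=2.6,interpolation=cv2.INTER_CUBIC))
E
```

```text
[ 0.5572 -0.0172  0.2169]
```

View pics/w17c.png

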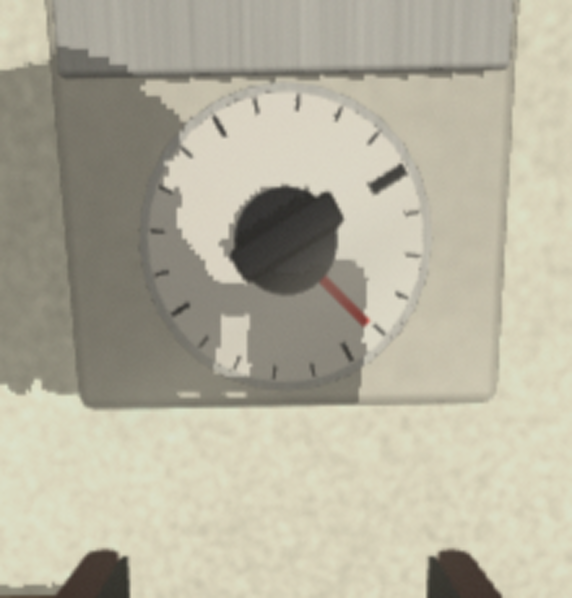

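Crop: dial centre is about (286,235), the zero mark runs (371,188)–(404,170), and the pointer runs (323,280)–(366,322). The knob's bar points at the mark.

```bash
python3 - <<'E'
from h import *
c=cam('wrist');p,R=tool()
w=lambda u,v,z:world(c,150+u/2.6,v/2.6,z)[:2]
rim=[w(*q,.053) for q in((140,235),(431,235),(286,84),(286,386))]
ce=np.array([(rim[0]+rim[1])/2,(rim[2]+rim[3])/2]);print(ce,np.linalg.norm(rim[0]-rim[1]),np.linalg.norm(rim[2]-rim[3]))
C=ce.mean(0)
ang=lambda d:np.degrees(np.arctan2(d[1],d[0]))
m1,m2,p1,p2=w(371,188,.054),w(404,170,.054),w(323,280,.058),w(366,322,.058)
for n,q in(('m1',m1),('m2',m2),('p1',p1),('p2',p2)): print(n,ang(q-C).round(2),np.linalg.norm(q-C).round(4))
print('dir mark',ang(m2-m1),'ptr',ang(p2-p1))
b1,b2=w(337,205,.09),w(243,265,.085);
print('C',C.round(4),'delta',delta(C),'tool y ang',ang(R[:2,1]))
s=r.sense();print(s['q'].round(3))
E
```

```text
[[0.5500033  0.07562436]
 [0.55050974 0.07272935]] 0.12259088312136053 0.12100877738554294
m1 34.94 0.0404
m2 34.4 0.0554
p1 -41.62 0.0231
p2 -39.35 0.0484
dir mark 32.93452274213652 ptr -37.28857957137237
C [0.5503 0.0742] delta [0.0915 0.0018 0.    ] tool y ang 5.538548635239532
[-0.092 -0.024  1.358  0.     1.808 -0.188]
```

servo_tool --increments '[{"x": 0.035,"y": 0.0006,"z": 0,"roll": -0.12},{"x": 0.07,"y": 0.0012,"z": 0,"roll": -0.24},{"x": 0.0915,"y": 0.0018,"z": 0,"roll": -0.36},{"x": 0.0915,"y": 0.0018,"z": 0,"roll": -0.48},{"x": 0.0915,"y": 0.0018,"z": 0,"roll": -0.6},{"x": 0.0915,"y": 0.0018,"z": 0,"roll": -0.72},{"x": 0.0915,"y": 0.0018,"z": 0,"roll": -0.84},{"x": 0.0915,"y": 0.0018,"z": 0,"roll": -0.96}]' --gripper -0.2

```text
t: 47.05
eef_pos: [0.5502, 0.0745, 0.2174]
eef_rot: [0.0, 0.251, 0.968, 0.0]
ft_force: [-1.2, 0.5, 0.2]
opening: 0.0352
grip_force: 0.0
```

servo_tool --increments '[{"x": 0,"y": 0,"z": 0,"roll": -0.12},{"x": 0,"y": 0,"z": 0,"roll": -0.24},{"x": 0,"y": 0,"z": 0,"roll": -0.36},{"x": 0,"y": 0,"z": 0,"roll": -0.48},{"x": 0,"y": 0,"z": 0,"roll": -0.6},{"x": 0,"y": 0,"z": 0,"roll": -0.72},{"x": 0,"y": 0,"z": 0,"roll": -0.84},{"x": 0,"y": 0,"z": 0,"roll": -0.96}]'

```text
t: 47.72
eef_pos: [0.5502, 0.0743, 0.2174]
eef_rot: [0.0, -0.224, 0.975, 0.0]
ft_force: [0.2, -0.3, 0.5]
opening: 0.0354
grip_force: 0.0
```

servo_tool --increments '[{"x": 0,"y": 0,"z": 0.03,"roll": -0.12},{"x": 0,"y": 0,"z": 0.06,"roll": -0.157},{"x": 0,"y": 0,"z": 0.08,"roll": -0.157},{"x": 0,"y": 0,"z": 0.09,"roll": -0.157},{"x": 0,"y": 0,"z": 0.09,"roll": -0.157},{"x": 0,"y": 0,"z": 0.09,"roll": -0.157}]'

```text
t: 48.22
eef_pos: [0.5504, 0.0736, 0.1279]
eef_rot: [0.0, -0.297, 0.955, 0.0]
ft_force: [0.8, 0.4, 0.5]
opening: 0.0352
grip_force: 0.0
```

```bash
python3 - <<'E'
from h import *
c=cam('wrist');p,R=tool();print(p.round(4),delta([.5503,.0742],.069),np.degrees(np.arctan2(R[1,1],R[0,1])),r.sense()['q'].round(2))
im=c['img'][90:300,130:390,::-1];cv2.imwrite('pics/w18c.png',cv2.resize(im,None,fx=2,fy=2,interpolation=cv2.INTER_CUBIC))
E
```

```text
[0.5511 0.0735 0.1291] [0.0003 0.0011 0.0601] 124.48760323660431 [ 0.07 -0.03  1.52  0.    1.65 -2.1 ]
```

View pics/w18c.png

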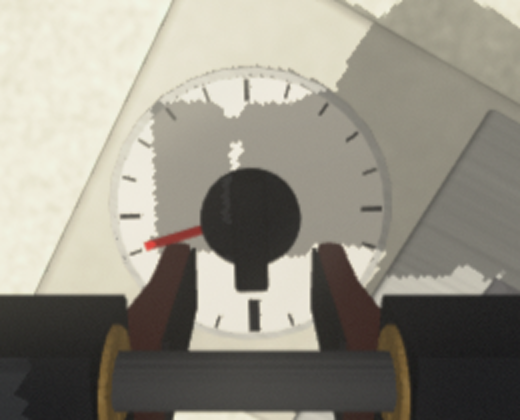

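The bar lies along the image's vertical, centred at col 252 between the fingers (190/318), and the zero mark is at (254,315). Descend, grip and turn.

servo_tool --increments '[{"x": 0,"y": 0.0005,"z": 0.02,"roll": 0},{"x": 0,"y": 0.0005,"z": 0.04,"roll": 0},{"x": 0,"y": 0.0005,"z": 0.053,"roll": 0},{"x": 0,"y": 0.0005,"z": 0.058,"roll": 0},{"x": 0,"y": 0.0005,"z": 0.058,"roll": 0},{"x": 0,"y": 0.0005,"z": 0.058,"roll": 0}]'

```text
t: 48.77
eef_pos: [0.5507, 0.0733, 0.0706]
eef_rot: [0.001, -0.296, 0.955, -0.0]
ft_force: [0.6, -0.4, 0.1]
opening: 0.0353
grip_force: 0.0
```

servo_tool --increments '[{"x": 0,"y": 0,"z": 0,"roll": 0},{"x": 0,"y": 0,"z": 0,"roll": 0},{"x": 0,"y": 0,"z": 0,"roll": 0},{"x": 0,"y": 0,"z": 0,"roll": 0},{"x": 0,"y": 0,"z": 0,"roll": 0}]' --gripper -1

```text
t: 49.18
eef_pos: [0.551, 0.0724, 0.0704]
eef_rot: [0.001, -0.296, 0.955, -0.001]
ft_force: [1.5, -4.2, 3.2]
opening: 0.0131
grip_force: 30.0
```

servo_tool --increments '[{"x": 0,"y": 0,"z": 0,"roll": 0.1},{"x": 0,"y": 0,"z": 0,"roll": 0.2},{"x": 0,"y": 0,"z": 0,"roll": 0.3},{"x": 0,"y": 0,"z": 0,"roll": 0.4},{"x": 0,"y": 0,"z": 0,"roll": 0.5},{"x": 0,"y": 0,"z": 0,"roll": 0.6},{"x": 0,"y": 0,"z": 0,"roll": 0.7}]'

```text
t: 49.77
eef_pos: [0.5509, 0.0728, 0.0704]
eef_rot: [0.001, 0.052, 0.999, -0.0]
ft_force: [1.0, -2.3, 2.2]
opening: 0.0125
grip_force: 30.0
```

servo_tool --increments '[{"x": 0,"y": 0,"z": 0,"roll": 0.1},{"x": 0,"y": 0,"z": 0,"roll": 0.2},{"x": 0,"y": 0,"z": 0,"roll": 0.3},{"x": 0,"y": 0,"z": 0,"roll": 0.4},{"x": 0,"y": 0,"z": 0,"roll": 0.5},{"x": 0,"y": 0,"z": 0,"roll": 0.597},{"x": 0,"y": 0,"z": 0,"roll": 0.597},{"x": 0,"y": 0,"z": 0,"roll": 0.597}]'

```text
t: 50.43
eef_pos: [0.5511, 0.0731, 0.0704]
eef_rot: [0.001, 0.34, 0.941, 0.0]
ft_force: [3.4, -0.8, 3.5]
opening: 0.0126
grip_force: 30.0
```

```bash
python3 - <<'E'
from h import *
c=cam('wrist','w19.png');p,R=tool();print(p.round(4),np.degrees(np.arctan2(R[1,1],R[0,1])),r.sense()['ft_force'].round(1),r.sense()['wrist_torque'].round(2))
im=c['img'][150:310,160:360,::-1];cv2.imwrite('pics/w19c.png',cv2.resize(im,None,fx=3,fy=3,interpolation=cv2.INTER_CUBIC))
E
```

```text
[0.551  0.0732 0.0704] 50.29831350359295 [ 2.9 -1.1  3.5] [-0.31 -0.54 -0.06]
```

I have now viewed 15 pictures, one over the limit of 14, so from here I check numerically only. Release, back off and measure the pointer and mark by colour.

servo_tool --increments '[{"x": 0,"y": 0,"z": 0,"roll": 0},{"x": 0,"y": 0,"z": 0,"roll": 0},{"x": 0,"y": 0,"z": 0,"roll": 0},{"x": 0,"y": 0,"z": 0,"roll": 0}]' --gripper -0.2

```text
t: 50.82
eef_pos: [0.5496, 0.0734, 0.0687]
eef_rot: [-0.001, 0.341, 0.94, -0.0]
ft_force: [0.4, 0.0, 0.0]
opening: 0.0344
grip_force: 0.0
```

servo_tool --increments '[{"x": 0,"y": 0,"z": -0.02,"roll": 0},{"x": 0,"y": 0,"z": -0.05,"roll": 0},{"x": -0.02,"y": 0,"z": -0.08,"roll": 0},{"x": -0.04,"y": 0,"z": -0.11,"roll": 0},{"x": -0.07,"y": 0,"z": -0.14,"roll": 0},{"x": -0.09,"y": 0,"z": -0.14,"roll": 0},{"x": -0.09,"y": 0,"z": -0.14,"roll": 0},{"x": -0.09,"y": 0,"z": -0.14,"roll": 0}]'

```text
t: 51.48
eef_pos: [0.6194, 0.0151, 0.2085]
eef_rot: [-0.001, 0.341, 0.94, -0.0]
ft_force: [-0.6, -0.3, 0.5]
opening: 0.0352
grip_force: 0.0
```

```bash
cat > dial.py <<'E'
from h import *
c=cam('wrist','dial.png');C=np.array([.5503,.0738])
# rectify the dial plane: 2 px per mm, 120 mm square, x right = world x, up = world y
def rect(z):
    s=np.array([[-.065,-.065],[.065,-.065],[.065,.065],[-.065,.065]])
    src=np.array([pix(c,[*(C+q),z]) for q in s],np.float32);dst=np.array([[(q[0]+.065)*3000,(.065-q[1])*3000] for q in s],np.float32)
    return cv2.warpPerspective(c['img'],cv2.getPerspectiveTransform(src,dst),(390,390)).astype(int)
yy,xx=np.mgrid[:390,:390];X=(xx-195)/3;Y=(195-yy)/3;rr=np.hypot(X,Y);A=np.degrees(np.arctan2(Y,X))
im=rect(.058);red=(im[...,0]>1.7*im[...,1])&(im[...,0]>60)&(rr>22)&(rr<52)
v=lambda m:(m.sum(),np.median(A[m]).round(1),np.percentile(A[m],[5,95]).round(1),rr[m].min().round(1),rr[m].max().round(1)) if m.any() else None
print('red',v(red))
im=rect(.054);g=im.max(-1)
for a0 in np.arange(-180,180,18):  # dark strokes per sector, from 48 to 57 mm
    m=(g<90)&(rr>43)&(rr<56)&(np.abs((A-a0+180)%360-180)<9)
    if m.sum()>60: print(a0,v(m))
E
python3 dial.py
```

```text
red (np.int64(184), np.float64(-40.2), array([-42. , -38.5]), np.float64(39.3), np.float64(48.1))
-126 (np.int64(71), np.float64(-129.1), array([-129.7, -128.4]), np.float64(50.2), np.float64(56.0))
-36 (np.int64(218), np.float64(-41.5), array([-43.4, -39.7]), np.float64(48.1), np.float64(56.0))
144 (np.int64(118), np.float64(142.1), array([141.2, 142.9]), np.float64(48.0), np.float64(55.9))
```

The mark is at −41.5° and the pointer at −40.2°, about 1 mm apart and well inside 4.5 mm. The arm is clear, so I'm handing in.

```bash
python3 -c "
from plant import job,r
print(job.sign_off(), r.sense()['t'])"
```

```text
the job is handed in; nothing more can be done
the job is handed in; nothing more can be done
```

I handed the job in with all five weights in their holes, the dish in the middle of the pan and the pointer about 1 mm from the zero mark; no verdict was shown, the dish was not re-measured after release, and I viewed 15 pictures, one over the limit of 14.

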